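# Tighten the plate carrier's hold-down nut with a ring spanner between two posts

### The arm

A 6-joint arm with a two-finger parallel gripper is mounted at the origin on the work surface. World frame = base frame: x ahead of the robot, y to its left, z up, the work surface at z = 0. Lengths are in m, angles in rad, forces in N, time in s.
With the tool pointing down it reaches from about 0.25 to 0.725 m from the base axis. Payload 9.7 kg.
Tool frame: the origin (TCP) lies midway between the tips of the shut fingers; the grasp point (between the pads) lies 19 mm behind it; z points along the fingers, y is the direction in which the jaws open and shut (so a half turn about z gives the same grasp; the last joint's range is limited). The gripper opens to 85 mm and grips with 20 to 120 N. Pads are 22 mm wide; open, the fingers measure 114 mm over their backs; the gripper's body (76 mm by 85 mm) begins 54 mm behind the grasp point. The pads swing forward as they close: fully open they stand 13 mm farther back than shut.
Start: joints at [-1.211, 0.087, 0.176, 1.66, 0, 1.571], TCP at [0.194, -0.515, 0.231] pointing down, gripper open.
Joint ranges: [-3.13, 3.13], [-0.85, 1.81], [-1.15, 1.24], [-2.2, 2.28], [-1.44, 1.52], [-3.14, 3.14]. Speed limits (rad/s): [2.22, 2.22, 2.57, 3.14, 3.14, 3.14].

### API

Orientations are given as a unit quaternion [w, x, y, z].
In Python, from cell import * gives the robot as it stands. The module is installed in compiled form; this text tells all that it offers.
- The arm moves only by the tool arm_command, never from a script. Its argument "increments" is a list that holds one entry, the list of rows, each a list of 4 numbers: the shift along the world's x, y, z in cm, then the turn about the world's z in rad. A call has 1 to 12 rows; each row shifts and turns the pose as measured when the row begins; what a row does not reach is not made up. A row lasts 1/10 s, in which the tool goes at most 50 mm and 8.59 degrees, less where a joint would pass 70% of its speed; a pose out of reach is approached as far as the arm can. A call with a gripper value outside its range is refused whole. "grip" is the finger opening in cm, from 0 to 8.54, set as the call begins (left out, the last holds). The fingers move at their own pace and stop on an object; "newtons" is the grip in N (left out, the last holds). Time passes only in rows, so rows that do not move let the fingers close. It gives the time, the measured TCP pose, the force and the opening at its end, in the units of the state.
- get_obs(): the state, without advancing time (a new reading comes with each control period).
- read_camera(name): name is "scene" or "top" or "wrist"; returns a dict with "image" (420x560x3 uint8, blue, green, red), "depth" (420x560 float32, m along the optical axis (not along the pixel's ray), 0 where there is no reading), "fx", "fy", "cx", "cy" (pixels), "xyz" and "attitude" of the camera in the world. Camera axes: x right, y up, looking along -z (the intrinsics and any distortion apply to the point x, -y, -z); pixel columns grow to the right and rows downward; lengths in m; the calibration is good to about 2 mm. A picture is of the moment at which its call begins.
- finish_job(): hands the job in, once; it reports no verdict.
Trained networks look in a picture, given as the dict that the camera call returned (one of the last four; its "shot" number tells which), for a name from the list of things; names that differ only in an ending like _2 or _b are one class to them, and where a whole thing is asked for, a point or a joint stands for the part that bears it (a point fixed in the world has none). Each returns a list of dicts, best first, with "score" (0 to 1); they miss things now and then, are a little off and sometimes report something else, mostly with a low value. They report only what shows in the picture. A call takes as long as a camera call. They do not tell look-alikes from the thing itself.
- spot_in(query, picture): "pixel" ([row, column] in pixels, amid what is visible of it).
The state is a dict: "t": time; "q": joint angles; "joint_velocities": joint speeds; "effort": joint torques, N m; "tcp_pos": TCP position; "tcp_rot": TCP orientation; "force": force on the tool from outside, world axes, zero at the start; "moment": the same for the moment, N m; "gripper_width": finger opening in m.
Only numpy, scipy, OpenCV 4.12 (cv2) and the standard library are available. Lean on these libraries where they do the work, as an engineer would, in place of code of your own. Each camera call takes 0.05 s, during which the arm holds its last target. There are 200 camera calls.

### The job

The hold-down nut of the plate carrier is loose. Take the ring spanner from its rest, tighten the nut clockwise with it in short swings between the two posts, lifting and reseating it each time, until it comes up firm, and stop there: the carrier must not be dragged round, the spanner must not be forced against the posts, and the fingers must not touch the nut. Then lay the spanner back flat on its rest the way it lay, and leave everything else standing where it is.

Things in the scene. Friction and masses are not known exactly. Their poses are not given: they have to be found in the camera images.
- spanner_ring (a point): Centre of the ring end of a flat steel ring spanner, at mid-thickness (7 mm above its underside). z is up, both on the rest and on the nut; the handle runs along -x. Ring 49 mm outside, 14 mm thick, with a hexagonal through hole 31.2 mm across flats that has corners on the spanner's +x and -x. It starts flat on its rest, underside 26 mm above the deck.
- spanner_grip (a point): The place to grip the spanner: on the middle of the handle, 115 mm from the ring's centre along -x, half-way up (7 mm above the underside). Same axes as spanner_ring. The handle is 16 mm wide (along y) and clear below and beside the fingers on the rest.
- nut_seat (a point): On the nut's vertical axis, at the top face of its round flange, where the ring lands (spanner_ring then stands 7 mm above). Axes turn with the nut, z up. The hexagon's corners lie 9 degrees clockwise from above of the nut's +x, and every 60 degrees on: the ring fits when spanner yaw = nut yaw - 9 degrees + any multiple of 60, with 4 degrees of play either way and 0.6 mm sideways.
- mount_axis (a point): On the nut's axis at deck level, fixed. Aluminium plate with the two posts; its -x points to the middle of the swing: a spanner on the nut whose yaw equals this frame's yaw has its handle midway between the posts. The handle meets a post at a yaw of 40 degrees either way from there.
- posts: Two fixed upright aluminium posts, 44 by 30 mm and 74 mm tall, on either side of the handle's swing; each reaches from 48 to 92 mm from the nut's axis. Same origin and axes as mount_axis.
- carrier_edge (a point): A point on the top of the plate carrier's side edge, 90 mm along its +x and 53 mm along its +y from the nut's axis, 20 mm above the mount's origin. Black carrier plate, 16 mm thick, with a white well plate on it, lying on the far side (+x) of the nut and held only by this nut's stud, about whose axis it can be dragged round. Starts within 12 degrees of the mount's direction.
- nut: The plain steel nut: 30 mm across flats, 16 mm tall above a flange 46 mm across and 4 mm thick, top 4 mm tapered. Origin 4 mm below nut_seat. Turned clockwise it sinks 2.5 mm a turn and comes firm after 84 to 94 degrees, at an unmarked angle to be felt, nut_seat then 24.5 mm above the deck. It takes 0.4 N m to turn, then stops hard; over 1.7 N m (15 N at the grip, less if the hand also twists) drags the carrier round.
- spanner: The spanner as a whole: plain steel, 14 mm thick, about 205 mm long and 0.3 kg, straight handle 16 mm wide ending 180 mm from the ring's centre. Origin on the underside, at the ring's centre; handle along -x.
- rest: Fixed spanner rest: black base 220 by 60 by 6 mm with two grey pads whose tops are 26 mm above the deck. Origin under its middle on the deck. Pads are 60 mm wide; the ring's pad lies 53 to 97 mm along +x, the handle's pad 78 to 102 mm along -x.
- rest_ring_pad (a point): Middle of the top of the rest's ring pad (44 by 60 mm), 75 mm along the rest's +x, 26 mm above the deck; the spanner's ring starts within 6 mm of here, its yaw near the rest's.
- tube_stand: Bystander: black stand 120 by 100 mm with two capped tubes, 126 mm tall, loose. Origin under its middle.
- plate_box: Bystander: white lidded well plate 128 by 88 by 30 mm, loose. Origin under its middle.
- beaker: Bystander: white cup 72 mm in diameter, 85 mm tall, loose. Origin under its middle.
There are look-alikes about, which are no part of the job. Leave any pink look-alike of the rest alone.

How it is judged:
By the outcome, as a careful person would: the job done as asked, in the order asked, and still so for the second after the job is handed in, with the robot touching nothing.
It also fails if it takes over 72 s, if anything falls off the work surface, if the arm or the gripper's body presses on something with over 40 N, if the wrist force passes 120 N, or if a joint passes its speed limit or range.

## Working session

There is one attempt and no reset: what is moved stays moved. The work goes in short steps, Python scripts to look and compute and a tool call to move; the robot and the scene stay as the last step left them, time stands still between calls to the robot, and variables do not carry over. Pictures are saved under pics/ and viewed, about 8 in all and at most 12, crops included, and the job is handed in when it is done.

Besides the shell and the picture viewer there is one more tool, called after "Call:" in YAML: its name, and indented under it one key for each argument. arm_command: Moves the arm, as the interface text tells. Its arguments: {"type":"object","properties":{"increments":{"type":"array"},"grip":{"type":"number"},"newtons":{"type":"number"}},"required":["increments"]}

```bash
mkdir -p pics; cat > h.py <<'E'
from cell import *
import numpy as np, cv2
from scipy.spatial.transform import Rotation as R
def rot(q): q=np.array(q,float); return R.from_quat([q[1],q[2],q[3],q[0]]).as_matrix()
def pt(c,r,col,d=None):
    if d is None:
        w=c["depth"][int(r)-1:int(r)+2,int(col)-1:int(col)+2]; w=w[w>0]; d=np.median(w) if len(w) else 0
    p=np.array([(col-c["cx"])/c["fx"]*d,-(r-c["cy"])/c["fy"]*d,-d])
    a=np.array(c["attitude"]); A=a if a.shape==(3,3) else rot(a)
    return A@p+np.array(c["xyz"])
def cloud(c):
    d=c["depth"];v,u=np.mgrid[:d.shape[0],:d.shape[1]]
    P=np.stack([(u-c["cx"])/c["fx"]*d,-(v-c["cy"])/c["fy"]*d,-d],-1)
    a=np.array(c["attitude"]); A=a if a.shape==(3,3) else rot(a)
    return P@A.T+np.array(c["xyz"])
def proj(c,p):
    a=np.array(c["attitude"]); A=a if a.shape==(3,3) else rot(a)
    q=A.T@(np.array(p)-np.array(c["xyz"]))
    return c["cy"]-q[1]/-q[2]*c["fy"], c["cx"]+q[0]/-q[2]*c["fx"]
E
python3 - <<'E'
from h import *
o=get_obs(); print({k:np.round(v,4).tolist() for k,v in o.items()})
for n in("top","scene"):
    c=read_camera(n); cv2.imwrite(f"pics/{n}1.png",c["image"]); print(n,[c[k] for k in c if k not in("image","depth")],list(c))
    for q in["spanner_ring","spanner_grip","nut_seat","carrier_edge","posts","nut","rest","rest_ring_pad","tube_stand","plate_box","beaker","mount_axis"]:
        try:
            for s in spot_in(q,c)[:3]: print(q,round(s["score"],2),np.round(s["pixel"]),np.round(pt(c,*s["pixel"]),4))
        except Exception as e: print(q,e)
E
```

```text
{'t': 0.0, 'q': [-1.211, 0.0874, 0.1751, 1.6598, -0.0, 1.5708], 'joint_velocities': [0.0011, 0.0017, 0.0009, 0.0002, -0.0002, -0.0004], 'effort': [-0.0009, -52.0386, 46.4802, 0.0164, 0.0, 0.0], 'tcp_pos': [0.1936, -0.5146, 0.2306], 'tcp_rot': [-0.0007, 0.9839, 0.1789, -0.0001], 'force': [0.3915, 0.2349, 0.289], 'moment': [-0.0093, 0.0266, 0.0189], 'gripper_width': 0.0853}
top [379.8894935062559, 379.8894935062559, 282.5084792031625, 209.52043719555218, array([0.39769623, 0.00553715, 0.98917085]), array([ 0.71109401,  0.0246231 , -0.03883209, -0.70159182]), 1] ['image', 'depth', 'fx', 'fy', 'cx', 'cy', 'xyz', 'attitude', 'shot']
spanner_ring 0.8 [208. 399.] [ 0.4903 -0.3074  0.0403]
spanner_ring 0.49 [121. 261.] [0.7122 0.0443 0.0349]
spanner_grip 0.69 [211. 399.] [ 0.4841 -0.3075  0.0391]
nut_seat 0.54 [157. 263.] [0.6162 0.0377 0.0385]
carrier_edge 0.79 [123. 261.] [0.7072 0.0445 0.0347]
posts 0.91 [165. 242.] [0.5937 0.0899 0.0481]
posts 0.52 [131. 151.] [0.6815 0.3277 0.03  ]
nut 0.71 [154. 260.] [0.6212 0.0451 0.0464]
rest 0.74 [313. 413.] [ 0.2249 -0.3515  0.0057]
rest 0.62 [214
[... 997 characters left out ...]
2 [241. 314.] [0.6417 0.0411 0.0377]
nut 0.63 [267. 318.] [0.7429 0.0326 0.0354]
rest 0.67 [185. 181.] [ 0.2282 -0.3442  0.0037]
rest 0.58 [221. 189.] [ 0.4569 -0.3017  0.0083]
rest_ring_pad 0.87 [218. 193.] [ 0.4399 -0.2917  0.0068]
rest_ring_pad 0.72 [186. 179.] [ 0.2299 -0.3513  0.0037]
rest_ring_pad 0.69 [264. 190.] [ 0.7401 -0.2763  0.0826]
tube_stand 0.86 [201. 384.] [0.4392 0.3118 0.0143]
plate_box 0.97 [249. 422.] [0.7064 0.3203 0.03  ]
beaker 0.73 [254. 319.] [0.6916 0.0462 0.0325]
beaker 0.65 [265. 190.] [ 0.7403 -0.2751  0.0796]
mount_axis 0.7 [251. 318.] [0.6597 0.0516 0.0184]
mount_axis 0.39 [249. 423.] [0.7019 0.3261 0.028 ]
mount_axis 0.25 [223. 189.] [ 0.4639 -0.302   0.0073]
```

View pics/top1.png

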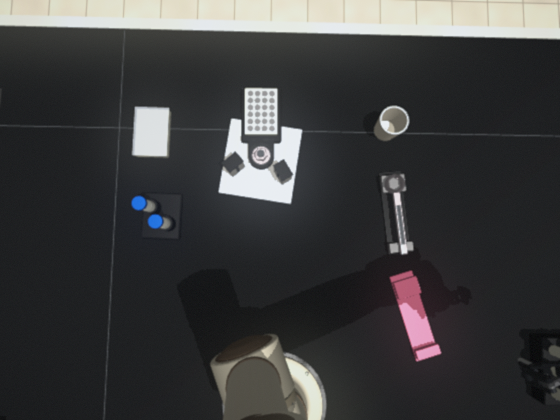

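The top view shows the spanner on the black rest (ring at about row 182, col 393; handle down to row 250). The nut is at (154,261), between two dark posts on the white plate. The pink rest is the decoy.

```bash
python3 - <<'E'
from h import *
c=read_camera("top"); P=cloud(c); X,Y,Z=P[...,0],P[...,1],P[...,2]
m=(X>.36)&(X<.62)&(Y>-.37)&(Y<-.24)
s=m&(Z>.034)&(Z<.05); q=P[s]; print(s.sum(),q.mean(0),q.min(0),q.max(0))
h=q[(q[:,0]<.53)]; l=cv2.fitLine(h[:,:2].astype(np.float32),cv2.DIST_HUBER,0,.001,.001).ravel(); print("handle line",l,np.degrees(np.arctan2(l[1],l[0])))
g=m&(Z>.018)&(Z<.032); print("pads",g.sum(),P[g].min(0),P[g].max(0))
for lo,hi in((.36,.5),(.5,.62)):
    k=g&(X>lo)&(X<hi); 
    if k.sum()>3: print(cv2.minAreaRect(P[k][:,:2].astype(np.float32)*1000))
k=m&(Z>.003)&(Z<.05);print("rest",cv2.minAreaRect(P[k][:,:2].astype(np.float32)*1000))
# posts
m=(X>.5)&(X<.72)&(Y>-.1)&(Y<.18)&(Z>.06)&(Z<.09)
n,L,st,ce=cv2.connectedComponentsWithStats(m.astype(np.uint8))
for i in range(1,n):
    if st[i,4]>10: print("post",st[i,4],P[L==i].mean(0),cv2.minAreaRect(P[L==i][:,:2].astype(np.float32)*1000))
r=c["image"][70:260,200:430]; cv2.imwrite("pics/crop.png",cv2.resize(r,None,fx=3.4,fy=3.1,interpolation=cv2.INTER_CUBIC))
E
```

```text
593 [ 0.48414498 -0.30552232  0.03938506] [ 0.37586305 -0.32638818  0.03400075] [ 0.57855352 -0.27375669  0.04488274]
handle line [ 0.9931377   0.11695058  0.4530991  -0.30903465] 6.716144
pads 419 [ 0.38029023 -0.34500366  0.01838785] [ 0.58156284 -0.26598356  0.03196473]
((435.9665832519531, -318.81353759765625), (59.61955642700195, 117.36282348632812), 83.86201477050781)
((542.838134765625, -299.41973876953125), (73.677001953125, 60.72658157348633), 6.3926310539245605)
rest ((488.3953857421875, -305.5139465332031), (257.0633850097656, 128.2008514404297), 0.18917015194892883)
post 261 [0.59557361 0.11186404 0.0731539 ] ((596.2716064453125, 112.31925201416016), (33.299007415771484, 45.797119140625), 41.871315002441406)
post 251 [ 0.57824832 -0.01155497  0.07328451] ((578.7132568359375, -11.560829162597656), (46.062232971191406, 32.32720947265625), 32.128299713134766)
```

View pics/crop.png

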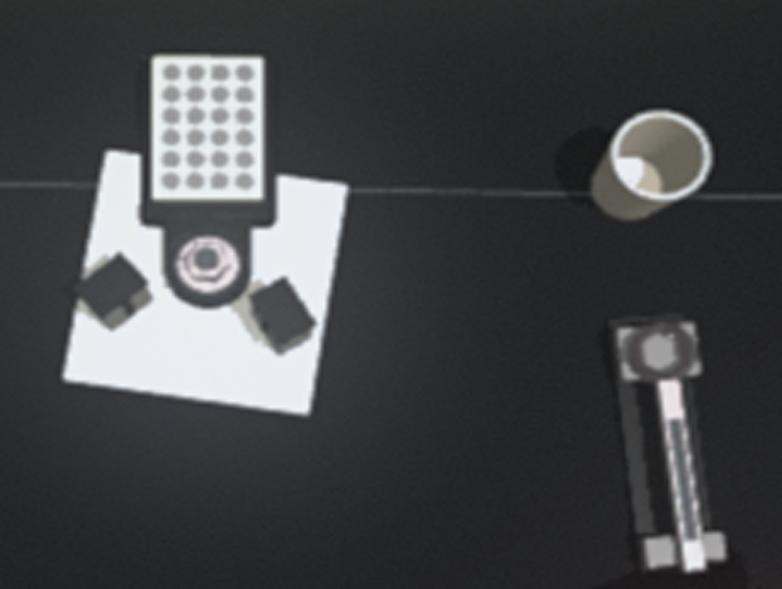

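Call:
arm_command:
  increments:
    - [[1.3, 1.1, 0, 0.147], [1.3, 1.1, 0, 0.147], [1.3, 1.1, 0, 0.147], [1.3, 1.1, 0, 0.147], [1.3, 1.1, 0, 0.147], [1.3, 1.1, 0, 0.147], [1.3, 1.1, 0, 0.147], [1.3, 1.1, 0, 0.147], [1.3, 1.1, 0, 0.147], [1.3, 1.1, 0, 0.147]]

```text
t: 2.35
tcp_pos: [0.3266, -0.4015, 0.2311]
tcp_rot: [0.0, 0.598, 0.801, -0.0]
force: [-0.1, 0.2, 0.3]
gripper_width: 0.0852
```

Call:
arm_command:
  increments:
    - [[1.3, 1, 0, 0.147], [1.3, 1, 0, 0.147], [1.3, 1, 0, 0.147], [1.3, 1, 0, 0.147], [1.3, 1, 0, 0.147], [1.3, 1, 0, 0.147], [1.3, 1, 0, 0.147], [1.3, 1, 0, 0.147], [1.3, 1, 0, 0.147], [0, 0, 0, 0]]

```text
t: 3.35
tcp_pos: [0.4495, -0.3061, 0.2314]
tcp_rot: [0.001, -0.036, 0.999, 0.0]
force: [-0.5, -0.1, -0.4]
gripper_width: 0.0854
```

```bash
cat >> h.py <<'E'
def st():
    o=get_obs(); M=rot(o["tcp_rot"])
    print("t",round(o["t"],2),"tcp",np.round(o["tcp_pos"],4),"yawx",round(np.degrees(np.arctan2(M[1,0],M[0,0])),2),"tilt",np.round(M[:2,2],3),"F",np.round(o["force"],1),"M",np.round(o["moment"],2),"w",round(o["gripper_width"],4),"q",np.round(o["q"],2))
E
python3 - <<'E'
from h import *
st()
c=read_camera("wrist"); cv2.imwrite("pics/w1.png",c["image"]); print(c["xyz"],c["attitude"],c["fx"])
for q in["spanner_ring","spanner_grip","rest_ring_pad"]:
    for s in spot_in(q,c)[:2]: print(q,round(s["score"],2),np.round(s["pixel"]),np.round(pt(c,*s["pixel"]),4))
E
```

```text
t 3.35 tcp [ 0.4495 -0.3061  0.2314] yawx -175.83 tilt [0.002 0.   ] F [-0.5 -0.1 -0.4] M [-0.08  0.03  0.03] w 0.0854 q [-0.6   0.07  0.16  1.66  0.   -0.67]
[ 0.36869061 -0.31222974  0.37308848] [ 0.6725195  -0.10798037 -0.116364    0.7228535 ] 298.2468807109184
spanner_ring 0.82 [214. 272.] [ 0.4846 -0.3068  0.0394]
rest_ring_pad 0.97 [ 36. 260.] [ 0.296  -0.3332  0.0253]
rest_ring_pad 0.89 [188. 276.] [ 0.4521 -0.3047  0.0384]
```

View pics/w1.png

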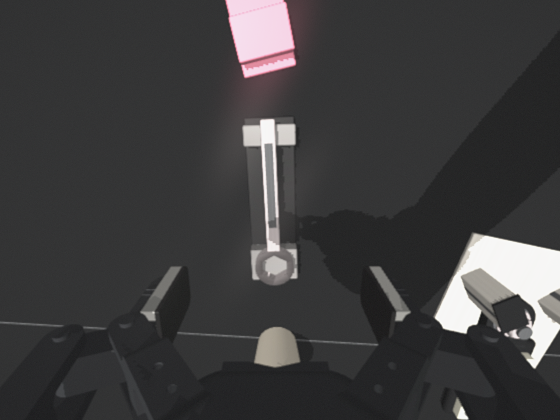

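The wrist view shows the whole spanner: handle end (122,268), ring (264,276), rest pads at both ends.

```bash
cat >> h.py <<'E'
def spanner(c,zlo=.035,zhi=.045,box=(.34,.62,-.36,-.24)):
    P=cloud(c);X,Y,Z=P[...,0],P[...,1],P[...,2]
    m=(X>box[0])&(X<box[1])&(Y>box[2])&(Y<box[3])&(Z>zlo)&(Z<zhi)
    n,L,s,_=cv2.connectedComponentsWithStats(m.astype(np.uint8)); i=1+np.argmax(s[1:,4])
    return P[L==i]
E
python3 - <<'E'
from h import *
c=read_camera("wrist"); q=spanner(c); print(len(q),q[:,2].mean(),np.median(q[:,2]))
x0=q[:,0].min();h=q[(q[:,0]<x0+.15)&(q[:,0]>x0+.01)]
l=cv2.fitLine(h[:,:2].astype(np.float32),cv2.DIST_L2,0,.001,.001).ravel(); d=l[:2]*np.sign(l[0]); nrm=np.array([-d[1],d[0]]); p0=l[2:]
print("yaw",np.degrees(np.arctan2(d[1],d[0])))
s=(q[:,:2]-p0)@d; t=(q[:,:2]-p0)@nrm; print("s range",s.min(),s.max(),"handle w",np.ptp(t[s<s.min()+.15]))
r=q[s>s.max()-.045]; print("ring t range",t[s>s.max()-.045].min(),t[s>s.max()-.045].max())
for off in (s.max()-.0245,s.min()+.180): print("ring",p0+d*off,"grip",p0+d*(off-.115))
P=cloud(c)
m=(P[...,2]>.02)&(P[...,2]<.031)&(P[...,0]>.36)&(P[...,0]<.6)&(P[...,1]>-.37)&(P[...,1]<-.24)
for lo,hi in((.36,.43),(.5,.6)):
    k=m&(P[...,0]>lo)&(P[...,0]<hi); print(k.sum(),cv2.minAreaRect(P[k][:,:2].astype(np.float32)*1000))
E
```

```text
2466 0.03893757722518678 0.038993483269822604
yaw 6.663842
s range -0.07552596560339286 0.12865985287842757 handle w 0.016133398517235737
ring t range -0.024667645657001348 0.023685152643052723
ring [ 0.5551268  -0.30006854] grip [ 0.44090374 -0.3134136 ]
ring [ 0.55543886 -0.30003209] grip [ 0.44121579 -0.31337714]
822 ((391.37371826171875, -318.22259521484375), (29.884090423583984, 59.74607467651367), 5.778528690338135)
768 ((556.0352783203125, -300.68914794921875), (47.280609130859375, 59.99837875366211), 7.0606794357299805)
```

Call:
arm_command:
  increments:
    - [[1.0, 3.8, 0, -0.02], [1.0, 3.8, 0, -0.02], [1.0, 3.8, 0, -0.02], [1.0, 3.8, 0, -0.02], [1.0, 3.8, 0, -0.02], [1.0, 3.8, 0, -0.02], [1.0, 3.8, -1, -0.02], [1.0, 3.8, -2, -0.02], [1.0, 3.8, -2, -0.02], [1.0, 3.0, -2, -0.02], [0, 0, -1, 0], [0, 0, 0, 0]]

```text
t: 4.8
tcp_pos: [0.5464, 0.0712, 0.1504]
tcp_rot: [0.003, 0.089, 0.996, -0.001]
force: [-0.2, -0.3, 0.5]
gripper_width: 0.0853
```

```bash
python3 - <<'E'
from h import *
st()
c=read_camera("wrist"); np.savez("nut.npz",**c)
im=c["image"]
for q in["nut_seat","nut","carrier_edge"]:
    for s in spot_in(q,c)[:2]: print(q,round(s["score"],2),np.round(s["pixel"],1),np.round(pt(c,*s["pixel"]),4))
r,u=map(int,proj(c,[.62,.045,.045])); print(r,u)
cv2.imwrite("pics/w2.png",im[max(0,r-75):r+75,u-100:u+100].repeat(4,0).repeat(4,1))
P=cloud(c); X,Y,Z=P[...,0],P[...,1],P[...,2]
m=(X>.5)&(X<.72)&(Y>-.1)&(Y<.18)&(Z>.065)&(Z<.085)
n,L,s,ce=cv2.connectedComponentsWithStats(m.astype(np.uint8)); C=[]
for i in range(1,n):
    if s[i,4]>50: rr=cv2.minAreaRect(P[L==i][:,:2].astype(np.float32)*1000);C.append(rr[0]); print("post",s[i,4],rr,P[L==i][:,2].mean())
m=(np.hypot(X-.62,Y-.045)<.03)
for lo in np.arange(.015,.055,.002): print(round(lo,3),(m&(Z>lo)&(Z<lo+.002)).sum(),end="; ")
E
```

```text
t 4.8 tcp [0.5464 0.0712 0.1504] yawx 169.82 tilt [ 0.006 -0.003] F [-0.2 -0.3  0.5] M [-0.02 -0.04  0.01] w 0.0853 q [ 0.13  0.07 -0.    1.5  -0.    0.31]
nut_seat 0.83 [274.  261.4] [0.6123 0.0454 0.0372]
nut 0.96 [274.9 263.2] [0.6132 0.047  0.0378]
carrier_edge 0.86 [312.  270.4] [0.6706 0.0432 0.0191]
carrier_edge 0.4 [272.5 261.3] [0.6119 0.0453 0.0349]
285 262
post 2095 ((596.6998291015625, 110.73506164550781), (33.059478759765625, 46.567047119140625), 41.84541320800781) 0.07277812279567335
post 1547 ((578.9078369140625, -12.93476676940918), (46.19036865234375, 33.30519485473633), 31.784395217895508) 0.07252752908108726
0.015 47; 0.017 403; 0.019 532; 0.021 54; 0.023 458; 0.025 65; 0.027 26; 0.029 33; 0.031 38; 0.033 32; 0.035 77; 0.037 129; 0.039 192; 0.041 34; 0.043 148; 0.045 134; 0.047 0; 0.049 0; 0.051 0; 0.053 0;
```

View pics/w2.png

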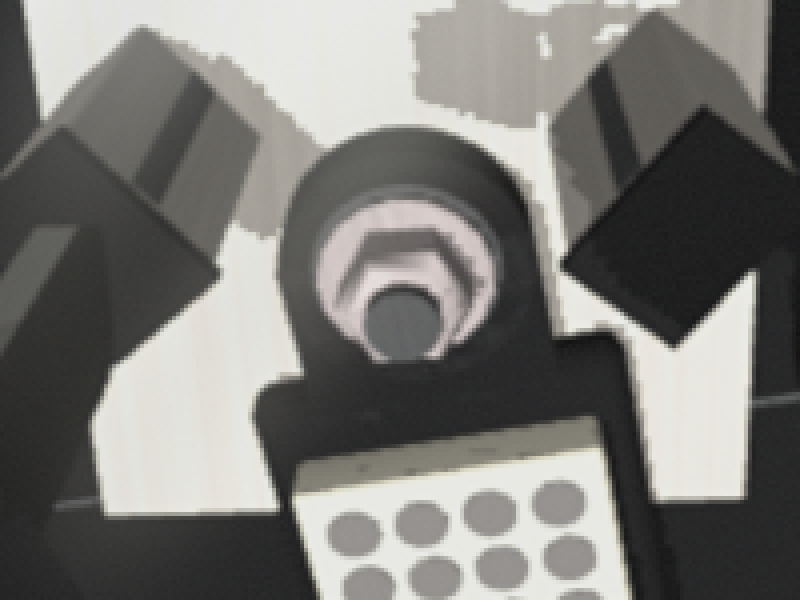

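The crop shows the nut flange, its hex and the grey stud between the posts. The tilt hides the hex outline, so I'll put the camera directly above it.

Call:
arm_command:
  increments:
    - [[2.5, -0.8, 0, 0], [2.5, -0.8, -1, 0], [2.5, -0.8, -1, 0], [2.5, -0.8, -1, 0.05], [2.5, -0.8, 0, 0], [0, 0, 0, 0]]

```text
t: 5.6
tcp_pos: [0.6785, 0.0217, 0.1298]
tcp_rot: [0.011, 0.068, 0.998, 0.0]
force: [-0.5, 0.6, 0.2]
gripper_width: 0.0852
```

```bash
python3 - <<'E'
from h import *
st()
c=read_camera("wrist"); np.savez("nut.npz",**c)
im=c["image"]
r,u=proj(c,[.6264,.0434,.041]); print(r,u,c["xyz"],c["attitude"])
r,u=int(r),int(u); g=im[r-50:r+50,u-65:u+65]; print("crop origin",r-50,u-65)
cv2.imwrite("pics/w3.png",cv2.resize(g,None,fx=6,fy=6,interpolation=cv2.INTER_CUBIC))
E
```

```text
t 5.6 tcp [0.6785 0.0217 0.1298] yawx 172.22 tilt [ 0.022 -0.001] F [-0.5  0.6  0.2] M [0.05 0.03 0.01] w 0.0852 q [ 0.03  0.36  0.31  1.49 -0.    0.17]
145.73413742853444 294.16980020571305 [0.59544705 0.03250768 0.26988591] [ 0.7429643  -0.12626077 -0.11146058  0.64779535]
crop origin 95 229
```

View pics/w3.png

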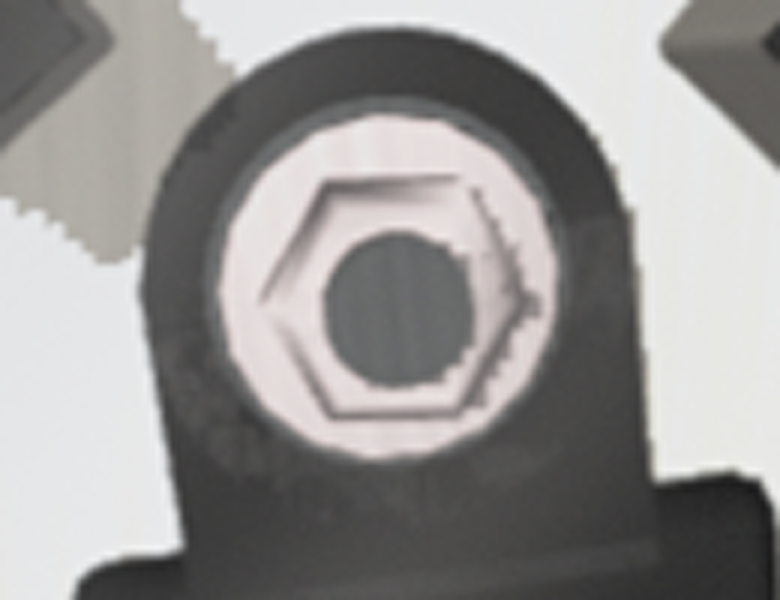

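The hex is clear here, in crop pixels: corners at about (262,300), (328,180), (460,177), (535,302), (460,415), (330,415); flange circle centre about (390,287); stud centre (400,308).

```bash
python3 - <<'E'
from h import *
from scipy.optimize import least_squares
c=dict(np.load("nut.npz"))
def w(cx,cy,z):
    r=95+(cy+.5)/6-.5; u=229+(cx+.5)/6-.5
    a=pt(c,r,u,1.); o=np.array(c["xyz"]); d=a-o; return (o+d*(z-o[2])/d[2])[:2]
seat=.0251
pts=[w(262,300,seat),w(328,180,seat),w(460,177,seat),w(535,302,seat+.005),w(460,415,seat+.012),w(330,415,seat+.012)]
def f(p):
    ang=p[2]+np.arange(6)*np.pi/3*p[4]
    return np.ravel(np.array(pts)-p[:2]-p[3]*np.c_[np.cos(ang),np.sin(ang)])
b=pts[0]-np.mean(pts,0)
best=min((least_squares(f,[*np.mean(pts,0),np.arctan2(b[1],b[0]),.0173,s]) if 0 else least_squares(lambda p:f([*p,s]),[*np.mean(pts,0),np.arctan2(b[1],b[0]),.0173]) for s in(1,-1)),key=lambda r:r.cost)
print("hex",best.x,np.degrees(best.x[2])%60,"res mm",np.round(best.fun*1000,1))
print("flange",w(390,287,seat),"stud",w(400,308,.046), "flange ext", w(218,287,seat),w(560,287,seat),w(390,113,seat),w(390,461,seat))
E
```

```text
hex [ 0.62676641  0.04430488 -1.70190568  0.01727207] 22.487987494696824 res mm [ 0.7 -0.5  0.2 -0.2 -0.1 -0.1  0.8  1.1 -0.8 -0.3 -0.8 -0. ]
flange [0.62586689 0.04399053] stud [0.62596498 0.04393892] flange ext [0.6227218  0.02109884] [0.62897661 0.06662471] [0.60375918 0.04655692] [0.6494225  0.04125607]
```

Call:
arm_command:
  increments:
    - [[-2.4, -3.4, 0.5, 0.025], [-2.4, -3.4, 0, 0.025], [-2.4, -3.4, 0, 0.025], [-2.4, -3.4, 0, 0.025], [-2.4, -3.4, 0, 0.025], [-2.4, -3.4, 0, 0.025], [-2.4, -3.4, 0, 0.025], [-2.4, -3.4, -1, 0.025], [-2.4, -3.4, -1, 0.025], [-1.8, -2.6, -1, 0.025], [0, 0, 0, 0]]

```text
t: 6.75
tcp_pos: [0.4259, -0.3202, 0.1148]
tcp_rot: [0.017, -0.06, 0.998, -0.001]
force: [0.3, 0.4, 0.7]
gripper_width: 0.0853
```

```bash
python3 - <<'E'
from h import *
st()
c=read_camera("wrist"); q=spanner(c); 
x0=q[:,0].min();h=q[(q[:,0]<x0+.15)&(q[:,0]>x0+.01)]
l=cv2.fitLine(h[:,:2].astype(np.float32),cv2.DIST_L2,0,.001,.001).ravel(); d=l[:2]*np.sign(l[0]); p0=l[2:]
s=(q[:,:2]-p0)@d;print("z",np.median(q[:,2]),"yaw",np.degrees(np.arctan2(d[1],d[0])),len(q),np.ptp(s)); 
for off in (s.max()-.0245,s.min()+.180): print("ring",p0+d*off,"grip",p0+d*(off-.115))
E
```

```text
t 6.75 tcp [ 0.4259 -0.3202  0.1148] yawx -173.12 tilt [ 0.034 -0.001] F [0.3 0.4 0.7] M [ 0.06  0.05 -0.  ] w 0.0853 q [-0.66  0.01 -0.13  1.4   0.02 -0.78]
z 0.03901442715176083 yaw 6.664455 4538 0.20043177259311723
ring [ 0.55150391 -0.30065354] grip [ 0.43728098 -0.31399982]
ring [ 0.55554465 -0.3001814 ] grip [ 0.44132172 -0.31352768]
```

Call:
arm_command:
  increments:
    - [[0.3, 0.15, -1.2, 0], [0.3, 0.15, -1.2, 0], [0.3, 0.15, -1.2, 0], [0.3, 0.15, -1.2, 0], [0.3, 0.1, -1.2, 0], [0, 0, -1, 0], [0, 0, -1, 0], [0, 0, -0.8, 0], [0, 0, -0.6, 0], [0, 0, -0.4, 0], [0, 0, 0, 0]]
  grip: 4

```text
t: 7.9
tcp_pos: [0.4444, -0.3077, 0.0094]
tcp_rot: [0.018, -0.062, 0.998, -0.001]
force: [-0.3, 0.3, 0.2]
gripper_width: 0.0398
```

```bash
python3 -c "
from h import *
st()"
```

```text
t 7.9 tcp [ 0.4444 -0.3077  0.0094] yawx -172.93 tilt [ 0.036 -0.   ] F [-0.3  0.3  0.2] M [-0.03  0.07 -0.01] w 0.0398 q [-0.62  0.07 -0.28  1.2   0.02 -0.74]
```

Call:
arm_command:
  increments:
    - [[-0.15, -0.3, 0.2, -0.004], [-0.15, -0.25, 0.15, -0.003], [0, 0, 0, 0], [0, 0, 0, 0]]

```text
t: 8.3
tcp_pos: [0.4417, -0.3146, 0.0149]
tcp_rot: [0.019, -0.058, 0.998, -0.002]
force: [-0.2, -0.1, -0.1]
gripper_width: 0.0398
```

```bash
python3 -c "
from h import *
st()"
```

```text
t 8.3 tcp [ 0.4417 -0.3146  0.0149] yawx -173.4 tilt [ 0.038 -0.002] F [-0.2 -0.1 -0.1] M [0.02 0.01 0.02] w 0.0398 q [-0.63  0.06 -0.27  1.21  0.02 -0.74]
```

Call:
arm_command:
  increments:
    - [[-0.05, 0.1, -0.1, 0], [0, 0, 0, 0], [0, 0, 0, 0], [0, 0, 0, 0], [0, 0, 0, 0], [0, 0, 0, 0]]
  grip: 0
  newtons: 100

```text
t: 8.9
tcp_pos: [0.4414, -0.3137, 0.0144]
tcp_rot: [0.019, -0.058, 0.998, -0.003]
force: [-0.2, -0.3, 0.6]
gripper_width: 0.0141
```

```bash
python3 -c "
from h import *
st()"
```

```text
t 8.9 tcp [ 0.4414 -0.3137  0.0144] yawx -173.39 tilt [ 0.038 -0.003] F [-0.2 -0.3  0.6] M [ 0.04  0.11 -0.02] w 0.0141 q [-0.63  0.06 -0.27  1.2   0.02 -0.74]
```

Call:
arm_command:
  increments:
    - [[0, 0, 0.5, 0], [0, 0, 1, 0], [0, 0, 1.5, 0], [0, 0, 1.5, 0], [0, 0, 1.5, 0], [0, 0, 1.5, 0], [0, 0, 1, 0], [0, 0, 0, 0]]

```text
t: 9.7
tcp_pos: [0.4395, -0.3122, 0.1039]
tcp_rot: [0.017, -0.058, 0.998, -0.001]
force: [0.0, -0.7, -2.6]
gripper_width: 0.0143
```

```bash
cat > look.py <<'E'
from h import *
st()
c=read_camera("wrist"); cv2.imwrite("pics/cur.png",c["image"]); np.savez("cur.npz",**c)
o=get_obs(); p=np.array(o["tcp_pos"]); P=cloud(c)
M=rot(o["tcp_rot"]); 
L=(P-p)@M  # tool frame
top=L[...,2]
m=(L[...,0]<-.02)&(L[...,0]>-.2)&(abs(L[...,1])<.03)&(P[...,2]>p[2]+.008)&(P[...,2]<p[2]+.04)
q=P[m]; lq=L[m]; print(m.sum())
A=np.c_[q[:,:2]-p[:2],np.ones(len(q))]; k=np.linalg.lstsq(A,q[:,2]-p[2],rcond=None)[0]
print("plane slope",k, "tool-frame x,y range",lq.min(0),lq.max(0))
i=-lq[:,0].min()-.0245; e=lq[lq[:,0]>-.085]; l=np.polyfit(e[:,0],e[:,1],1) if len(e)>50 else 0; print("ring dist",i,"handle poly",l)
E
python3 look.py
```

```text
t 9.7 tcp [ 0.4395 -0.3122  0.1039] yawx -173.38 tilt [ 0.034 -0.   ] F [ 0.  -0.7 -2.6] M [-0.01  0.2  -0.03] w 0.0143 q [-0.63  0.02 -0.14  1.38  0.02 -0.74]
1037
plane slope [-0.01974455  0.00393746  0.02584475] tool-frame x,y range [-0.04193962 -0.00849202 -0.02641186] [-0.02006257  0.0073738  -0.02138826]
ring dist 0.01743962124786888 handle poly [-0.0104666  -0.00090396]
```

View pics/cur.png

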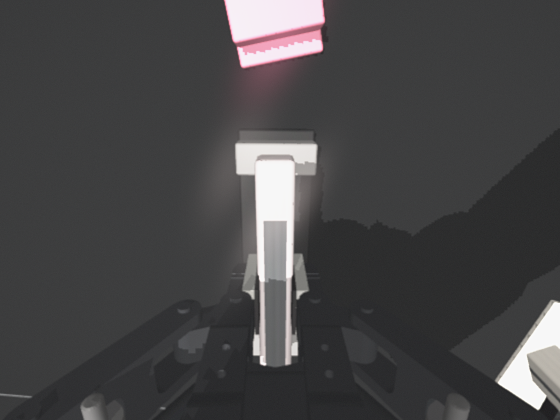

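The spanner is held (jaws 14.3 mm), with the ring hidden behind the gripper. I'll check its attitude with the fixed cameras.

```bash
cat > chk.py <<'E'
from h import *
import sys
def chk(names=("scene","top")):
    o=get_obs(); p=np.array(o["tcp_pos"]); M=rot(o["tcp_rot"]); y=np.arctan2(M[1,0],M[0,0])+np.pi
    d=np.array([np.cos(y),np.sin(y)]); n=np.array([-d[1],d[0]])
    for nm in names:
        c=read_camera(nm); P=cloud(c); s=(P[...,:2]-p[:2])@d; t=(P[...,:2]-p[:2])@n; h=P[...,2]-p[2]
        m=(s>.02)&(s<.16)&(abs(t)<.045)&(h>.0)&(h<.045)
        S,T,H=s[m],t[m],h[m]
        if len(S)<20: print(nm,"few",len(S)); continue
        f=np.linalg.lstsq(np.c_[S,np.ones(len(S))],H,rcond=None)[0]
        hd=(S<.085)&(abs(T)<.02)&(S>.03); l=np.polyfit(S[hd],T[hd],1) if hd.sum()>10 else None
        rg=S>.1
        print(nm,len(S),"slope,h0",f,"smax",S.max(),"ring t",T[rg].min() if rg.any() else 0,T[rg].max() if rg.any() else 0,"h ring",np.median(H[rg]) if rg.any() else 0,"handle",l)
if __name__=="__main__": st(); chk()
E
python3 chk.py
```

```text
t 9.75 tcp [ 0.4393 -0.3121  0.1031] yawx -173.38 tilt [0.034 0.   ] F [ 0.9  0.3 -2.8] M [-0.02  0.19  0.01] w 0.0143 q [-0.63  0.02 -0.14  1.38  0.02 -0.74]
scene 300 slope,h0 [-0.06668337  0.02847271] smax 0.14366004709670924 ring t -0.023161480832439848 0.024629820231826863 h ring 0.021201238450390555 handle [ 0.01675092 -0.00017717]
top 519 slope,h0 [-0.02150543  0.02338944] smax 0.13891612423108274 ring t -0.021396923276182707 0.026767492371448383 h ring 0.02199724281363201 handle [-0.00073304  0.00366586]
```

Call:
arm_command:
  increments:
    - [[0.4, 1.6, 0, 0.015], [0.5, 2.0, 0, 0.015], [0.5, 2.0, 0, 0.015], [0.5, 2.0, 0, 0.015], [0.5, 2.0, 0, 0.015], [0.5, 2.0, 0, 0.015], [0.5, 2.0, 0, 0.015], [0.5, 2.0, 0, 0.015], [0.5, 2.0, 0, 0.015], [0.5, 2.0, 0, 0.015], [0.5, 2.0, 0, 0.015], [0.5, 2.0, 0, 0.015]]
  newtons: 120

```text
t: 11.05
tcp_pos: [0.4929, -0.0584, 0.0907]
tcp_rot: [0.008, -0.153, 0.988, 0.006]
force: [-0.1, -0.2, -2.4]
gripper_width: 0.0137
```

```bash
python3 chk.py
```

```text
t 11.05 tcp [ 0.4929 -0.0584  0.0907] yawx -162.45 tilt [0.015 0.014] F [-0.1 -0.2 -2.4] M [0.   0.08 0.  ] w 0.0137 q [-0.13 -0.06 -0.25  1.37  0.02 -0.43]
scene 338 slope,h0 [-0.05536942  0.0251712 ] smax 0.14360602741708475 ring t -0.02477957522014844 0.02411241902708587 h ring 0.0196818444188738 handle [-0.00346148 -0.00272713]
top 56 slope,h0 [0.05794631 0.01398049] smax 0.1401756754306565 ring t 0.007919671085991769 0.028202752971512916 h ring 0.022069553126774416 handle None
```

Call:
arm_command:
  increments:
    - [[0.4, 0.9, 0.2, 0.017], [0.4, 0.9, 0.2, 0.017], [0.4, 0.9, 0.2, 0.017], [0.4, 0.9, 0.1, 0.017], [0.4, 0.9, 0.1, 0.01], [0.3, 0.5, 0, 0], [0, 0, 0, 0], [0, 0, 0, 0]]

```text
t: 11.95
tcp_pos: [0.5173, -0.0026, 0.098]
tcp_rot: [0.007, -0.196, 0.981, 0.007]
force: [0.4, 0.3, -3.3]
gripper_width: 0.0136
```

```bash
python3 chk.py
```

```text
t 11.95 tcp [ 0.5173 -0.0026  0.098 ] yawx -157.43 tilt [0.011 0.016] F [ 0.4  0.3 -3.3] M [-0.1   0.12 -0.03] w 0.0136 q [-0.01 -0.01 -0.18  1.39  0.02 -0.41]
scene 350 slope,h0 [-0.04669979  0.02378667] smax 0.14289767753587765 ring t -0.02532044087157958 0.024013250270690394 h ring 0.019395421355488468 handle [ 0.01609517 -0.0044453 ]
top few 0
```

Call:
arm_command:
  increments:
    - [[0.1, 0.1, -0.6, 0], [0.1, 0.1, -0.6, 0], [0.1, 0.05, -0.6, 0], [0, 0, -0.6, 0], [0, 0, -0.6, 0], [0, 0, -0.5, 0], [0, 0, -0.4, 0], [0, 0, 0, 0], [0, 0, 0, 0]]

```text
t: 12.95
tcp_pos: [0.5194, -0.0012, 0.0544]
tcp_rot: [0.006, -0.195, 0.981, 0.007]
force: [0.3, 0.0, -2.8]
gripper_width: 0.0136
```

```bash
python3 chk.py; python3 - <<'E'
from h import *
c=read_camera("scene"); P=cloud(c)
m=(P[...,0]>.53)&(P[...,0]<.58)&(P[...,1]>.03)&(P[...,1]<.07)&(P[...,2]<.02); print("plate z",np.percentile(P[m][:,2],[10,50,90]) if m.any() else 0)
r,u=map(int,proj(c,[.6262,.044,.05])); cv2.imwrite("pics/s1.png",cv2.resize(c["image"][r-45:r+45,u-60:u+60],None,fx=6,fy=6,interpolation=cv2.INTER_CUBIC)); print(r,u)
E
```

```text
t 12.95 tcp [ 0.5194 -0.0012  0.0544] yawx -157.56 tilt [0.009 0.016] F [ 0.3  0.  -2.8] M [-0.06  0.14  0.07] w 0.0136 q [-0.01  0.01 -0.25  1.31  0.02 -0.4 ]
scene 482 slope,h0 [-0.02909432  0.02085361] smax 0.14312604767094322 ring t -0.02533705674643676 0.02317251305166588 h ring 0.019216934462225756 handle [-0.05708718 -0.00201356]
top few 0
plate z [-0.75425797  0.00242133  0.00535299]
234 313
```

View pics/s1.png

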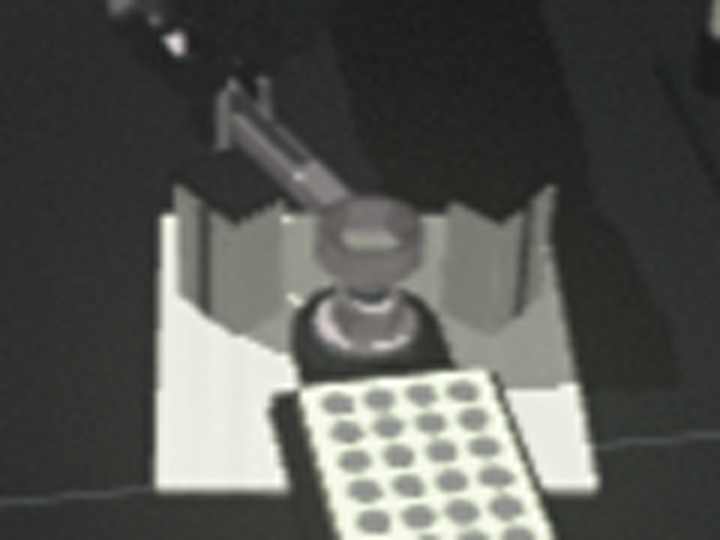

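Call:
arm_command:
  increments:
    - [[0.08, 0.12, -0.4, 0], [0, 0, -0.4, 0], [0, 0, -0.3, 0], [0, 0, -0.3, 0], [0, 0, -0.2, 0], [0, 0, 0, 0], [0, 0, 0, 0]]

```text
t: 13.8
tcp_pos: [0.5205, 0.0002, 0.0374]
tcp_rot: [0.007, -0.195, 0.981, 0.007]
force: [0.1, -0.0, -3.8]
gripper_width: 0.0137
```

```bash
python3 -c "
from h import *
st()"
```

```text
t 13.8 tcp [5.205e-01 2.000e-04 3.740e-02] yawx -157.55 tilt [0.01  0.016] F [ 0.1 -0.  -3.8] M [-0.14  0.18 -0.03] w 0.0137 q [-0.01  0.02 -0.27  1.27  0.02 -0.4 ]
```

Position is right, so I'll ease down while watching the force.

Call:
arm_command:
  increments:
    - [[0, 0, -0.2, 0], [0, 0, -0.2, 0], [0, 0, -0.15, 0], [0, 0, 0, 0]]

```text
t: 14.2
tcp_pos: [0.5207, 0.0002, 0.0318]
tcp_rot: [0.007, -0.195, 0.981, 0.007]
force: [-0.9, -0.8, -2.5]
gripper_width: 0.0138
```

```bash
python3 -c "
from h import *
st()"
```

```text
t 14.2 tcp [5.207e-01 2.000e-04 3.180e-02] yawx -157.55 tilt [0.011 0.016] F [-0.9 -0.8 -2.5] M [-0.1   0.13  0.03] w 0.0138 q [-0.01  0.02 -0.28  1.26  0.02 -0.4 ]
```

Call:
arm_command:
  increments:
    - [[0, 0, -0.2, 0], [0, 0, -0.2, 0], [0, 0, -0.1, 0], [0, 0, 0, 0]]

```text
t: 14.6
tcp_pos: [0.5208, -0.0001, 0.027]
tcp_rot: [0.007, -0.194, 0.981, 0.007]
force: [-2.1, -1.4, 0.6]
gripper_width: 0.0141
```

```bash
python3 -c "
from h import *
st()"
```

```text
t 14.6 tcp [ 5.208e-01 -1.000e-04  2.700e-02] yawx -157.57 tilt [0.011 0.016] F [-2.1 -1.4  0.6] M [-0.14  0.45  0.  ] w 0.0141 q [-0.01  0.03 -0.28  1.25  0.02 -0.4 ]
```

Call:
arm_command:
  increments:
    - [[-0.06, -0.02, 0, 0], [-0.03, -0.02, -0.15, 0], [0, 0, -0.15, 0], [0, 0, 0, 0]]

```text
t: 15.0
tcp_pos: [0.5199, -0.0004, 0.0235]
tcp_rot: [0.007, -0.195, 0.981, 0.007]
force: [1.1, 0.0, -3.3]
gripper_width: 0.0138
```

```bash
python3 -c "
from h import *
st()"
```

```text
t 15.0 tcp [ 5.199e-01 -4.000e-04  2.350e-02] yawx -157.56 tilt [0.011 0.016] F [ 1.1  0.  -3.3] M [ 0.04 -0.2  -0.02] w 0.0138 q [-0.01  0.03 -0.29  1.24  0.02 -0.4 ]
```

Call:
arm_command:
  increments:
    - [[0, 0, -0.15, 0], [0, 0, -0.15, 0], [0, 0, -0.1, 0], [0, 0, 0, 0]]

```text
t: 15.4
tcp_pos: [0.5198, -0.0003, 0.0187]
tcp_rot: [0.007, -0.195, 0.981, 0.007]
force: [0.2, -0.3, -2.7]
gripper_width: 0.0138
```

```bash
python3 chk.py
```

```text
t 15.4 tcp [ 5.198e-01 -3.000e-04  1.870e-02] yawx -157.56 tilt [0.011 0.016] F [ 0.2 -0.3 -2.7] M [-0.04 -0.06  0.01] w 0.0138 q [-0.01  0.03 -0.3   1.23  0.02 -0.4 ]
scene 574 slope,h0 [-0.17045544  0.03406267] smax 0.15879932876769745 ring t -0.044598549091473205 0.03289645875825735 h ring 0.014232166920088083 handle [-0.24550689  0.0115598 ]
top few 0
```

Call:
arm_command:
  increments:
    - [[0, 0, -0.1, 0], [0, 0, -0.1, 0], [0, 0, 0, 0]]

```text
t: 15.8
tcp_pos: [0.52, -0.0003, 0.0169]
tcp_rot: [0.007, -0.195, 0.981, 0.007]
force: [1.2, -0.4, -2.5]
gripper_width: 0.0138
```

```bash
python3 -c "
from h import *
st()"
```

```text
t 15.8 tcp [ 5.20e-01 -3.00e-04  1.69e-02] yawx -157.56 tilt [0.011 0.016] F [ 1.2 -0.4 -2.5] M [ 0.01 -0.13  0.01] w 0.0138 q [-0.01  0.03 -0.3   1.23  0.02 -0.4 ]
```

Call:
arm_command:
  increments:
    - [[0, 0, -0.1, 0], [0, 0, -0.1, 0], [0, 0, 0, 0]]

```text
t: 16.1
tcp_pos: [0.5202, -0.0004, 0.0153]
tcp_rot: [0.008, -0.195, 0.981, 0.007]
force: [-1.1, -1.3, -0.5]
gripper_width: 0.0135
```

```bash
python3 -c "
from h import *
st()"
```

```text
t 16.1 tcp [ 5.202e-01 -4.000e-04  1.530e-02] yawx -157.56 tilt [0.012 0.016] F [-1.1 -1.3 -0.5] M [-0.06 -0.01  0.05] w 0.0135 q [-0.01  0.03 -0.3   1.23  0.02 -0.4 ]
```

```bash
cat > sw.py <<'E'
from h import *
import sys
cx,cy,r=.6260,.0439,.1147
def sw(dphi,n,st_=1):
    if st_: st()
    o=get_obs(); p=np.array(o["tcp_pos"]);M=rot(o["tcp_rot"]); ph=np.arctan2(M[1,0],M[0,0])+np.pi; ph=(ph+np.pi)%(2*np.pi)-np.pi
    f=np.array(o["force"]); a=p[:2]-[cx,cy]; d=-a/np.linalg.norm(a)
    print("phi",np.degrees(ph).round(2),"radius",np.linalg.norm(a).round(4),"angle by pos",np.degrees(np.arctan2(d[1],d[0])).round(2),"torque z (cw hand push is - reaction +)",(a[0]*f[1]-a[1]*f[0]+o["moment"][2]).round(2),"F rad/tan",(f[:2]@d).round(1),(f[:2]@[-d[1],d[0]]).round(1))
    prev=p[:2]
    for i in range(1,n+1):
        g=ph+dphi*i; t=np.array([cx,cy])-r*np.array([np.cos(g+.0044),np.sin(g+.0044)])
        print(np.round((t-prev)*100,2).tolist(),dphi); prev=t
if __name__=="__main__": sw(float(sys.argv[1]),int(sys.argv[2]))
E
python3 sw.py -0.05 5
```

```text
t 16.1 tcp [ 5.202e-01 -4.000e-04  1.530e-02] yawx -157.56 tilt [0.012 0.016] F [-1.1 -1.3 -0.5] M [-0.06 -0.01  0.05] w 0.0135 q [-0.01  0.03 -0.3   1.23  0.02 -0.4 ]
phi 22.44 radius 0.1147 angle by pos 22.72 torque z (cw hand push is - reaction +) 0.14 F rad/tan -1.5 -0.8
[-0.21, 0.54] -0.05
[-0.18, 0.54] -0.05
[-0.15, 0.55] -0.05
[-0.13, 0.56] -0.05
[-0.1, 0.57] -0.05
```

Call:
arm_command:
  increments:
    - [[-0.2, 0.5, -0.05, -0.05], [-0.18, 0.54, 0, -0.05], [-0.15, 0.55, 0, -0.05], [-0.13, 0.5, 0, -0.05], [0, 0, 0, 0]]

```text
t: 16.6
tcp_pos: [0.5132, 0.0213, 0.0155]
tcp_rot: [0.008, -0.093, 0.996, 0.006]
force: [-2.3, -0.1, -1.4]
gripper_width: 0.014
```

```bash
python3 sw.py -0.05 6
```

```text
t 16.6 tcp [0.5132 0.0213 0.0155] yawx -169.32 tilt [0.015 0.014] F [-2.3 -0.1 -1.4] M [-0.08  0.04  0.34] w 0.014 q [ 0.03  0.01 -0.32  1.22  0.01 -0.15]
phi 10.68 radius 0.115 angle by pos 11.34 torque z (cw hand push is - reaction +) 0.3 F rad/tan -2.2 0.4
[-0.08, 0.65] -0.05
[-0.07, 0.57] -0.05
[-0.04, 0.57] -0.05
[-0.01, 0.57] -0.05
[0.02, 0.57] -0.05
[0.05, 0.57] -0.05
```

Call:
arm_command:
  increments:
    - [[-0.1, 0.6, 0, -0.05], [-0.08, 0.57, 0, -0.05], [-0.05, 0.57, 0, -0.05], [-0.02, 0.57, 0, -0.05], [0.01, 0.57, 0, -0.05], [0.04, 0.55, 0, -0.05], [0, 0, 0, 0]]

```text
t: 17.3
tcp_pos: [0.5116, 0.0558, 0.0154]
tcp_rot: [0.009, 0.056, 0.998, 0.004]
force: [-0.4, 0.6, -2.1]
gripper_width: 0.0137
```

```bash
python3 sw.py -0.05 6
```

```text
t 17.3 tcp [0.5116 0.0558 0.0154] yawx 173.62 tilt [0.019 0.008] F [-0.4  0.6 -2.1] M [-0.02 -0.17  0.31] w 0.0137 q [ 0.11  0.01 -0.32  1.22  0.01  0.22]
phi -6.38 radius 0.115 angle by pos -5.96 torque z (cw hand push is - reaction +) 0.25 F rad/tan -0.4 0.5
[0.11, 0.6] -0.05
[0.1, 0.56] -0.05
[0.13, 0.56] -0.05
[0.16, 0.55] -0.05
[0.19, 0.54] -0.05
[0.21, 0.53] -0.05
```

Call:
arm_command:
  increments:
    - [[0.09, 0.58, 0, -0.05], [0.1, 0.56, 0, -0.05], [0.13, 0.56, 0, -0.05], [0.16, 0.55, 0, -0.05], [0.19, 0.54, 0, -0.05], [0.21, 0.53, 0, -0.05], [0, 0, 0, 0]]

```text
t: 18.0
tcp_pos: [0.5198, 0.0885, 0.0152]
tcp_rot: [0.008, 0.2, 0.98, 0.003]
force: [-0.1, 0.4, -1.2]
gripper_width: 0.0144
```

```bash
python3 sw.py -0.05 6
```

```text
t 18.0 tcp [0.5198 0.0885 0.0152] yawx 156.96 tilt [0.018 0.003] F [-0.1  0.4 -1.2] M [ 0.05 -0.12  0.34] w 0.0144 q [ 0.17  0.04 -0.29  1.22 -0.    0.57]
phi -23.04 radius 0.1152 angle by pos -22.79 torque z (cw hand push is - reaction +) 0.3 F rad/tan -0.2 0.4
[0.28, 0.5] -0.05
[0.26, 0.51] -0.05
[0.29, 0.5] -0.05
[0.31, 0.48] -0.05
[0.33, 0.47] -0.05
[0.36, 0.45] -0.05
```

Call:
arm_command:
  increments:
    - [[0.26, 0.5, 0, -0.05], [0.26, 0.51, 0, -0.05], [0.29, 0.5, 0, -0.05], [0.31, 0.48, 0, -0.05], [0.33, 0.47, 0, -0.05], [0.36, 0.45, 0, -0.05], [0, 0, 0, 0]]

```text
t: 18.7
tcp_pos: [0.5368, 0.1171, 0.0153]
tcp_rot: [0.007, 0.337, 0.941, 0.003]
force: [-2.6, 1.1, -0.5]
gripper_width: 0.014
```

```bash
python3 sw.py 0.05 2
```

```text
t 18.7 tcp [0.5368 0.1171 0.0153] yawx 140.58 tilt [0.015 0.   ] F [-2.6  1.1 -0.5] M [0.25 0.37 0.36] w 0.014 q [ 0.22  0.1  -0.23  1.23 -0.    0.9 ]
phi -39.42 radius 0.1153 angle by pos -39.36 torque z (cw hand push is - reaction +) 0.45 F rad/tan -2.7 -0.8
[-0.33, -0.52] 0.05
[-0.33, -0.47] 0.05
```

Call:
arm_command:
  increments:
    - [[-0.18, -0.27, 0, 0.03], [-0.18, -0.25, 0, 0.03], [0, 0, 0, 0]]

```text
t: 19.0
tcp_pos: [0.5325, 0.1108, 0.0154]
tcp_rot: [0.006, 0.303, 0.953, 0.003]
force: [-2.8, 2.8, 0.0]
gripper_width: 0.014
```

```bash
python3 sw.py 0.05 1
```

```text
t 19.0 tcp [0.5325 0.1108 0.0154] yawx 144.7 tilt [0.014 0.002] F [-2.8  2.8  0. ] M [ 0.24  0.43 -0.01] w 0.014 q [ 0.21  0.08 -0.25  1.23 -0.    0.82]
phi -35.3 radius 0.115 angle by pos -35.58 torque z (cw hand push is - reaction +) -0.09 F rad/tan -3.9 0.6
[-0.36, -0.58] 0.05
```

Call:
arm_command:
  increments:
    - [[-0.04, 0.03, 0.3, 0], [0, 0, 0.4, 0], [0, 0, 0.5, 0], [0, 0, 0.5, 0], [0, 0, 0.5, 0], [0, 0, 0.5, 0], [0, 0, 0.3, 0], [0, 0, 0, 0], [0, 0, 0, 0]]

```text
t: 19.9
tcp_pos: [0.5326, 0.1101, 0.0482]
tcp_rot: [0.007, 0.303, 0.953, 0.003]
force: [-0.7, 0.1, -4.3]
gripper_width: 0.0138
```

```bash
python3 sw.py 0.1 11
```

```text
t 19.9 tcp [0.5326 0.1101 0.0482] yawx 144.73 tilt [0.015 0.001] F [-0.7  0.1 -4.3] M [0.08 0.11 0.  ] w 0.0138 q [ 0.2   0.07 -0.2   1.29 -0.    0.82]
phi -35.27 radius 0.1145 angle by pos -35.32 torque z (cw hand push is - reaction +) 0.03 F rad/tan -0.6 -0.3
[-0.66, -1.01] 0.1
[-0.51, -1.03] 0.1
[-0.41, -1.07] 0.1
[-0.3, -1.11] 0.1
[-0.18, -1.13] 0.1
[-0.07, -1.14] 0.1
[0.04, -1.15] 0.1
[0.16, -1.14] 0.1
[0.27, -1.11] 0.1
[0.38, -1.08] 0.1
[0.49, -1.04] 0.1
```

Call:
arm_command:
  increments:
    - [[-0.55, -0.9, 0, 0.09], [-0.47, -0.95, 0, 0.09], [-0.39, -0.97, 0, 0.09], [-0.3, -1.0, 0, 0.09], [-0.2, -1.02, 0, 0.09], [-0.11, -1.03, 0, 0.09], [0, 0, 0, 0]]

```text
t: 20.6
tcp_pos: [0.5103, 0.0496, 0.0463]
tcp_rot: [0.004, 0.027, 1.0, 0.004]
force: [-0.3, -0.1, -3.3]
gripper_width: 0.0139
```

```bash
python3 sw.py 0.08 6
```

```text
t 20.6 tcp [0.5103 0.0496 0.0463] yawx 176.94 tilt [0.009 0.007] F [-0.3 -0.1 -3.3] M [-0.02  0.18 -0.06] w 0.0139 q [ 0.09 -0.   -0.27  1.29  0.01  0.15]
phi -3.06 radius 0.1158 angle by pos -2.82 torque z (cw hand push is - reaction +) -0.05 F rad/tan -0.3 -0.1
[0.1, -0.93] 0.08
[0.07, -0.92] 0.08
[0.14, -0.91] 0.08
[0.21, -0.89] 0.08
[0.28, -0.87] 0.08
[0.35, -0.85] 0.08
```

Call:
arm_command:
  increments:
    - [[0.1, -0.9, 0, 0.08], [0.07, -0.92, 0, 0.08], [0.14, -0.91, 0, 0.08], [0.21, -0.89, 0, 0.08], [0.28, -0.87, 0, 0.08], [0.3, -0.75, 0, 0.07], [0, 0, 0, 0], [0, 0, 0, 0]]

```text
t: 21.4
tcp_pos: [0.5215, -0.0018, 0.0448]
tcp_rot: [0.002, -0.204, 0.979, 0.005]
force: [-0.4, 0.4, -3.2]
gripper_width: 0.0136
```

```bash
python3 sw.py -0.001 1
```

```text
t 21.4 tcp [ 0.5215 -0.0018  0.0448] yawx -156.41 tilt [0.003 0.011] F [-0.4  0.4 -3.2] M [-0.07  0.16  0.03] w 0.0136 q [-0.01  0.03 -0.25  1.29  0.01 -0.42]
phi 23.59 radius 0.1141 angle by pos 23.62 torque z (cw hand push is - reaction +) -0.03 F rad/tan -0.2 0.5
[-0.04, -0.05] -0.001
```

Call:
arm_command:
  increments:
    - [[0.02, -0.22, -0.3, 0.018], [0, 0, -0.4, 0], [0, 0, -0.4, 0], [0, 0, -0.3, 0], [0, 0, -0.2, 0], [0, 0, 0, 0]]

```text
t: 22.0
tcp_pos: [0.5217, -0.003, 0.0276]
tcp_rot: [0.003, -0.211, 0.977, 0.005]
force: [-1.9, -1.8, 0.2]
gripper_width: 0.0135
```

```bash
python3 sw.py -0.001 1
```

```text
t 22.0 tcp [ 0.5217 -0.003   0.0276] yawx -155.6 tilt [0.003 0.01 ] F [-1.9 -1.8  0.2] M [-0.29  0.15 -0.09] w 0.0135 q [-0.01  0.04 -0.27  1.26  0.01 -0.44]
phi 24.4 radius 0.1144 angle by pos 24.21 torque z (cw hand push is - reaction +) 0.01 F rad/tan -2.5 -0.9
[0.0, -0.08] -0.001
```

Call:
arm_command:
  increments:
    - [[-0.05, -0.08, 0, 0], [-0.02, -0.02, -0.15, 0], [0, 0, -0.2, 0], [0, 0, -0.1, 0], [0, 0, 0, 0]]

```text
t: 22.5
tcp_pos: [0.521, -0.004, 0.0226]
tcp_rot: [0.003, -0.211, 0.977, 0.005]
force: [2.2, -1.2, -4.2]
gripper_width: 0.0138
```

```bash
python3 sw.py -0.001 1
```

```text
t 22.5 tcp [ 0.521  -0.004   0.0226] yawx -155.61 tilt [0.003 0.01 ] F [ 2.2 -1.2 -4.2] M [-0.11 -0.2  -0.07] w 0.0138 q [-0.01  0.04 -0.28  1.25  0.01 -0.44]
phi 24.39 radius 0.1154 angle by pos 24.51 torque z (cw hand push is - reaction +) 0.16 F rad/tan 1.5 -2.0
[0.07, 0.02] -0.001
```

Engaged, so I'll continue down to the flange.

Call:
arm_command:
  increments:
    - [[0.03, -0.01, -0.15, 0], [0, 0, -0.15, 0], [0, 0, -0.15, 0], [0, 0, -0.1, 0], [0, 0, -0.1, 0], [0, 0, 0, 0]]

```text
t: 23.1
tcp_pos: [0.5213, -0.0041, 0.0159]
tcp_rot: [0.003, -0.211, 0.977, 0.005]
force: [-1.3, -0.1, 0.0]
gripper_width: 0.0138
```

```bash
python3 sw.py -0.05 4
```

```text
t 23.1 tcp [ 0.5213 -0.0041  0.0159] yawx -155.61 tilt [0.003 0.01 ] F [-1.3 -0.1  0. ] M [-0.11 -0.01 -0.02] w 0.0138 q [-0.01  0.04 -0.29  1.24  0.01 -0.44]
phi 24.39 radius 0.1151 angle by pos 24.62 torque z (cw hand push is - reaction +) -0.06 F rad/tan -1.2 0.4
[-0.19, 0.54] -0.05
[-0.2, 0.54] -0.05
[-0.17, 0.55] -0.05
[-0.14, 0.55] -0.05
```

Call:
arm_command:
  increments:
    - [[-0.2, 0.52, 0, -0.05], [-0.2, 0.54, 0, -0.05], [-0.17, 0.55, 0, -0.05], [-0.14, 0.55, 0, -0.05], [-0.11, 0.56, 0, -0.05], [0, 0, 0, 0]]

```text
t: 23.7
tcp_pos: [0.5126, 0.0237, 0.0165]
tcp_rot: [0.003, -0.084, 0.996, 0.004]
force: [-1.2, -1.4, -2.9]
gripper_width: 0.0138
```

```bash
python3 sw.py -0.025 5
```

```text
t 23.7 tcp [0.5126 0.0237 0.0165] yawx -170.37 tilt [0.006 0.009] F [-1.2 -1.4 -2.9] M [-0.26  0.14  0.27] w 0.0138 q [ 0.04  0.02 -0.31  1.23  0.01 -0.13]
phi 9.63 radius 0.1152 angle by pos 10.11 torque z (cw hand push is - reaction +) 0.4 F rad/tan -1.4 -1.1
[-0.01, 0.33] -0.025
[-0.04, 0.28] -0.025
[-0.03, 0.29] -0.025
[-0.02, 0.29] -0.025
[-0.02, 0.29] -0.025
```

Call:
arm_command:
  increments:
    - [[-0.06, 0.3, -0.05, -0.025], [-0.05, 0.28, 0, -0.025], [-0.03, 0.29, 0, -0.025], [-0.02, 0.29, 0, -0.025], [0, 0, 0, 0]]

```text
t: 24.2
tcp_pos: [0.5112, 0.0349, 0.0163]
tcp_rot: [0.004, -0.035, 0.999, 0.003]
force: [-1.7, -0.1, -1.8]
gripper_width: 0.0137
```

```bash
python3 sw.py -0.02 4
```

```text
t 24.2 tcp [0.5112 0.0349 0.0163] yawx -176.0 tilt [0.007 0.007] F [-1.7 -0.1 -1.8] M [-0.16  0.16  0.27] w 0.0137 q [ 0.06  0.02 -0.31  1.23  0.01 -0.01]
phi 4.0 radius 0.1152 angle by pos 4.47 torque z (cw hand push is - reaction +) 0.27 F rad/tan -1.7 0.0
[0.03, 0.28] -0.02
[-0.01, 0.23] -0.02
[-0.01, 0.23] -0.02
[-0.0, 0.23] -0.02
```

Call:
arm_command:
  increments:
    - [[-0.02, 0.24, 0, -0.02], [-0.01, 0.23, 0, -0.02], [-0.01, 0.23, 0, -0.02], [0, 0.23, 0, -0.02], [0, 0, 0, 0]]

```text
t: 24.7
tcp_pos: [0.5108, 0.0447, 0.0163]
tcp_rot: [0.004, 0.007, 1.0, 0.003]
force: [-0.3, -1.0, -2.2]
gripper_width: 0.0136
```

```bash
python3 sw.py -0.02 3
```

```text
t 24.7 tcp [0.5108 0.0447 0.0163] yawx 179.15 tilt [0.008 0.007] F [-0.3 -1.  -2.2] M [-0.14 -0.07  0.33] w 0.0136 q [ 0.08  0.02 -0.31  1.23  0.01  0.1 ]
phi -0.85 radius 0.1152 angle by pos -0.41 torque z (cw hand push is - reaction +) 0.45 F rad/tan -0.3 -1.0
[0.05, 0.27] -0.02
[0.01, 0.23] -0.02
[0.01, 0.23] -0.02
```

Call:
arm_command:
  increments:
    - [[0, 0.18, 0, -0.015], [0, 0.17, 0, -0.015], [0.01, 0.17, 0, -0.015]]

```text
t: 25.0
tcp_pos: [0.511, 0.0502, 0.0163]
tcp_rot: [0.004, 0.031, 0.999, 0.003]
force: [-1.2, -0.9, -2.2]
gripper_width: 0.0135
```

```bash
python3 sw.py -0.015 3
```

```text
t 25.0 tcp [0.511  0.0502 0.0163] yawx 176.39 tilt [0.008 0.006] F [-1.2 -0.9 -2.2] M [-0.14  0.18  0.4 ] w 0.0135 q [ 0.09  0.02 -0.31  1.23  0.01  0.16]
phi -3.61 radius 0.1152 angle by pos -3.14 torque z (cw hand push is - reaction +) 0.51 F rad/tan -1.1 -1.0
[0.06, 0.21] -0.015
[0.01, 0.17] -0.015
[0.02, 0.17] -0.015
```

Call:
arm_command:
  increments:
    - [[0.02, 0.18, 0, -0.015], [0.01, 0.17, 0, -0.015], [0.02, 0.17, 0, -0.015]]

```text
t: 25.3
tcp_pos: [0.5115, 0.0559, 0.0162]
tcp_rot: [0.004, 0.056, 0.998, 0.003]
force: [-0.1, -0.0, -2.4]
gripper_width: 0.0138
```

```bash
python3 sw.py -0.015 2
```

```text
t 25.3 tcp [0.5115 0.0559 0.0162] yawx 173.58 tilt [0.008 0.006] F [-0.1 -0.  -2.4] M [-0.06 -0.11  0.3 ] w 0.0138 q [ 0.11  0.02 -0.31  1.23  0.    0.22]
phi -6.42 radius 0.1152 angle by pos -5.98 torque z (cw hand push is - reaction +) 0.31 F rad/tan -0.1 -0.0
[0.07, 0.2] -0.015
[0.02, 0.17] -0.015
```

Call:
arm_command:
  increments:
    - [[0.03, 0.18, 0, -0.015], [0.02, 0.17, 0, -0.015]]

```text
t: 25.5
tcp_pos: [0.5119, 0.0597, 0.0162]
tcp_rot: [0.004, 0.072, 0.997, 0.003]
force: [-0.5, -0.1, -1.8]
gripper_width: 0.0139
```

```bash
python3 sw.py -0.015 2
```

```text
t 25.5 tcp [0.5119 0.0597 0.0162] yawx 171.71 tilt [0.008 0.005] F [-0.5 -0.1 -1.8] M [-0.17  0.11  0.31] w 0.0139 q [ 0.11  0.02 -0.31  1.23  0.    0.26]
phi -8.29 radius 0.1152 angle by pos -7.89 torque z (cw hand push is - reaction +) 0.33 F rad/tan -0.5 -0.2
[0.08, 0.19] -0.015
[0.03, 0.17] -0.015
```

Call:
arm_command:
  increments:
    - [[0.04, 0.18, 0, -0.015], [0.03, 0.17, 0, -0.015]]

```text
t: 25.7
tcp_pos: [0.5125, 0.0635, 0.0162]
tcp_rot: [0.004, 0.089, 0.996, 0.003]
force: [-0.9, -0.3, -2.0]
gripper_width: 0.0139
```

```bash
python3 sw.py -0.015 2
```

```text
t 25.7 tcp [0.5125 0.0635 0.0162] yawx 169.83 tilt [0.008 0.005] F [-0.9 -0.3 -2. ] M [-0.17 -0.19  0.35] w 0.0139 q [ 0.12  0.02 -0.31  1.23  0.    0.3 ]
phi -10.17 radius 0.1152 angle by pos -9.81 torque z (cw hand push is - reaction +) 0.4 F rad/tan -0.8 -0.4
[0.08, 0.18] -0.015
[0.03, 0.17] -0.015
```

Call:
arm_command:
  increments:
    - [[0.04, 0.17, 0, -0.015], [0.03, 0.17, 0, -0.015]]

```text
t: 25.9
tcp_pos: [0.5132, 0.0673, 0.0161]
tcp_rot: [0.004, 0.105, 0.994, 0.003]
force: [-1.9, -0.7, -2.5]
gripper_width: 0.0136
```

```bash
python3 sw.py -0.015 2
```

```text
t 25.9 tcp [0.5132 0.0673 0.0161] yawx 167.96 tilt [0.008 0.005] F [-1.9 -0.7 -2.5] M [-0.14  0.06  0.33] w 0.0136 q [ 0.13  0.03 -0.3   1.23  0.    0.34]
phi -12.04 radius 0.1152 angle by pos -11.7 torque z (cw hand push is - reaction +) 0.46 F rad/tan -1.7 -1.1
[0.09, 0.18] -0.015
[0.04, 0.17] -0.015
```

Call:
arm_command:
  increments:
    - [[0.05, 0.17, 0, -0.015], [0.04, 0.17, 0, -0.015]]

```text
t: 26.1
tcp_pos: [0.514, 0.071, 0.0161]
tcp_rot: [0.004, 0.121, 0.993, 0.003]
force: [-1.2, -1.2, -0.9]
gripper_width: 0.0136
```

```bash
python3 sw.py -0.015 2
```

```text
t 26.1 tcp [0.514  0.071  0.0161] yawx 166.08 tilt [0.008 0.005] F [-1.2 -1.2 -0.9] M [-0.11  0.26  0.35] w 0.0136 q [ 0.14  0.03 -0.3   1.23  0.    0.38]
phi -13.92 radius 0.1152 angle by pos -13.6 torque z (cw hand push is - reaction +) 0.52 F rad/tan -0.9 -1.4
[0.09, 0.17] -0.015
[0.04, 0.17] -0.015
```

Call:
arm_command:
  increments:
    - [[0.05, 0.17, 0, -0.015], [0.04, 0.16, 0, -0.015]]

```text
t: 26.3
tcp_pos: [0.5149, 0.0745, 0.0161]
tcp_rot: [0.004, 0.137, 0.991, 0.003]
force: [-1.7, -1.4, -1.8]
gripper_width: 0.0141
```

```bash
python3 sw.py -0.015 2
```

```text
t 26.3 tcp [0.5149 0.0745 0.0161] yawx 164.21 tilt [0.008 0.004] F [-1.7 -1.4 -1.8] M [-0.35  0.05  0.4 ] w 0.0141 q [ 0.14  0.03 -0.3   1.23  0.    0.42]
phi -15.79 radius 0.1152 angle by pos -15.42 torque z (cw hand push is - reaction +) 0.61 F rad/tan -1.3 -1.9
[0.11, 0.17] -0.015
[0.05, 0.16] -0.015
```

Call:
arm_command:
  increments:
    - [[0.06, 0.17, 0, -0.015], [0.05, 0.16, 0, -0.015]]

```text
t: 26.5
tcp_pos: [0.5158, 0.0777, 0.016]
tcp_rot: [0.003, 0.153, 0.988, 0.002]
force: [-2.2, -3.1, -1.1]
gripper_width: 0.0135
```

```bash
python3 sw.py -0.015 2
```

```text
t 26.5 tcp [0.5158 0.0777 0.016 ] yawx 162.34 tilt [0.007 0.003] F [-2.2 -3.1 -1.1] M [-0.61  0.18  0.64] w 0.0135 q [ 0.15  0.04 -0.29  1.23  0.    0.46]
phi -17.66 radius 0.1152 angle by pos -17.07 torque z (cw hand push is - reaction +) 1.06 F rad/tan -1.2 -3.6
[0.12, 0.21] -0.015
[0.06, 0.16] -0.015
```

Call:
arm_command:
  increments:
    - [[0.02, 0.06, 0, -0.005]]

```text
t: 26.6
tcp_pos: [0.516, 0.0783, 0.016]
tcp_rot: [0.003, 0.156, 0.988, 0.002]
force: [-2.4, -3.0, -0.9]
gripper_width: 0.014
```

```bash
python3 sw.py 0.03 3
```

```text
t 26.6 tcp [0.516  0.0783 0.016 ] yawx 162.01 tilt [0.007 0.002] F [-2.4 -3.  -0.9] M [-0.64  0.39  0.65] w 0.014 q [ 0.15  0.04 -0.29  1.23  0.    0.46]
phi -17.99 radius 0.1152 angle by pos -17.35 torque z (cw hand push is - reaction +) 1.05 F rad/tan -1.5 -3.6
[-0.02, -0.27] 0.03
[-0.09, -0.33] 0.03
[-0.08, -0.33] 0.03
```

Call:
arm_command:
  increments:
    - [[-0.06, -0.26, 0, 0.028], [-0.08, -0.3, 0, 0.028], [-0.05, -0.2, 0, 0.02], [0, 0, 0, 0]]

```text
t: 27.0
tcp_pos: [0.5141, 0.0713, 0.0162]
tcp_rot: [0.003, 0.118, 0.993, 0.003]
force: [-2.3, -0.7, -1.2]
gripper_width: 0.0135
```

```bash
python3 sw.py 0.001 1
```

```text
t 27.0 tcp [0.5141 0.0713 0.0162] yawx 166.42 tilt [0.007 0.005] F [-2.3 -0.7 -1.2] M [-0.17  0.49 -0.08] w 0.0135 q [ 0.14  0.03 -0.3   1.23  0.    0.37]
phi -13.58 radius 0.1152 angle by pos -13.77 torque z (cw hand push is - reaction +) 0.07 F rad/tan -2.0 -1.2
[0.03, -0.11] 0.001
```

Torque is gone and the spanner is free in its play. I'll lift it straight up, clear of the posts.

Call:
arm_command:
  increments:
    - [[-0.03, -0.02, 0.3, 0], [0, 0, 0.4, 0], [0, 0, 0.5, 0], [0, 0, 0.7, 0], [0, 0, 1, 0], [0, 0, 1.2, 0], [0, 0, 1.2, 0], [0, 0, 1.2, 0], [0, 0, 1, 0], [0, 0, 0, 0]]

```text
t: 28.0
tcp_pos: [0.5179, 0.071, 0.093]
tcp_rot: [0.006, 0.12, 0.993, 0.003]
force: [0.6, -0.5, -3.6]
gripper_width: 0.0136
```

```bash
python3 chk.py
```

```text
t 28.0 tcp [0.5179 0.071  0.093 ] yawx 166.19 tilt [0.013 0.004] F [ 0.6 -0.5 -3.6] M [0.04 0.09 0.02] w 0.0136 q [ 0.13  0.   -0.18  1.38  0.    0.38]
scene 126 slope,h0 [-0.24083985  0.02375238] smax 0.10509509975926357 ring t 0.006738128487406836 0.014837367096357856 h ring 0.0010195536799574995 handle [-0.02266444  0.00131056]
top few 0
```

Call:
arm_command:
  increments:
    - [[-0.35, -1.5, 0.1, 0.018], [-0.4, -2, 0, 0.018], [-0.4, -2, 0, 0.018], [-0.4, -2, 0, 0.018], [-0.4, -2, 0, 0.018], [-0.4, -2, 0, 0.018], [-0.4, -2, 0, 0.018], [-0.4, -2, 0, 0.018], [-0.4, -2, 0, 0.018], [-0.4, -2, 0, 0.018], [0, 0, 0, 0]]

```text
t: 29.2
tcp_pos: [0.4708, -0.13, 0.0842]
tcp_rot: [-0.001, 0.026, 1.0, 0.003]
force: [-0.2, 0.6, -2.0]
gripper_width: 0.0135
```

```bash
python3 -c "
from h import *
st()"
```

```text
t 29.2 tcp [ 0.4708 -0.13    0.0842] yawx 177.07 tilt [-0.002  0.006] F [-0.2  0.6 -2. ] M [0.   0.09 0.02] w 0.0135 q [-0.27 -0.06 -0.26  1.38  0.01 -0.22]
```

Call:
arm_command:
  increments:
    - [[-0.25, -1.4, 0.2, 0.017], [-0.3, -2, 0.2, 0.018], [-0.3, -2, 0.2, 0.018], [-0.3, -2, 0.2, 0.018], [-0.3, -2, 0.1, 0.018], [-0.3, -2, 0.1, 0.018], [-0.3, -2, 0, 0.018], [-0.3, -2, 0, 0.018], [-0.3, -1.3, 0, 0.01], [0, 0, 0, 0], [0, 0, 0, 0]]

```text
t: 30.3
tcp_pos: [0.4416, -0.2969, 0.0879]
tcp_rot: [-0.006, -0.053, 0.999, 0.006]
force: [-0.6, 0.5, -3.3]
gripper_width: 0.0138
```

```bash
python3 chk.py; python3 - <<'E'
from h import *
c=read_camera("wrist"); P=cloud(c); o=get_obs(); p=np.array(o["tcp_pos"]); M=rot(o["tcp_rot"])
L=(P-p)@M; m=(L[...,0]>.02)&(L[...,0]<.075)&(abs(L[...,1])<.006)&(P[...,2]>p[2]+.008)&(P[...,2]<p[2]+.04)
q=P[m]; d=-M[:2,0]; s=(q[:,:2]-p[:2])@d; print(m.sum(),"handle slope", np.polyfit(s,q[:,2]-p[2],1))
for r in(90,):pass
E
```

```text
t 30.3 tcp [ 0.4416 -0.2969  0.0879] yawx -173.88 tilt [-0.012  0.011] F [-0.6  0.5 -3.3] M [0.02 0.15 0.01] w 0.0138 q [-0.59  0.05 -0.13  1.4   0.   -0.7 ]
scene 107 slope,h0 [-0.25861227  0.02352368] smax 0.09089646198006456 ring t 0 0 h ring 0 handle [ 0.00052508 -0.00018644]
top 200 slope,h0 [-0.24405639  0.02179071] smax 0.09118478572324357 ring t 0 0 h ring 0 handle [-0.03042335  0.00429908]
2984 handle slope [-0.16577772  0.027868  ]
```

```bash
python3 - <<'E'
from h import *
o=get_obs(); p=np.array(o["tcp_pos"]); M=rot(o["tcp_rot"]); d=-M[:2,0]/np.linalg.norm(M[:2,0]); n=np.array([-d[1],d[0]])
for nm in("scene","top"):
    c=read_camera(nm); P=cloud(c); s=(P[...,:2]-p[:2])@d; t=(P[...,:2]-p[:2])@n; h=P[...,2]-p[2]
    m=(s>.02)&(s<.16)&(abs(t)<.03)&(h>-.03)&(h<.045)
    S,T,H=s[m],t[m],h[m]; print(nm,m.sum(),S.max())
    for a in np.arange(.03,.16,.012):
        k=(S>=a)&(S<a+.012)
        if k.sum()>3: print(round(a+.006,3),k.sum(),"h",np.percentile(H[k],[20,50,80]).round(4),"t",T[k].min().round(4),T[k].max().round(4))
    if nm=="scene":
        r,u=map(int,proj(c,[.5,-.29,.08])); cv2.imwrite("pics/s2.png",cv2.resize(c["image"][r-50:r+50,max(0,u-65):u+65],None,fx=6,fy=6,interpolation=cv2.INTER_CUBIC))
E
```

```text
scene 325 0.1430357548694324
0.036 20 h [0.0136 0.0144 0.0168] t -0.0078 0.007
0.048 18 h [0.0098 0.0111 0.0134] t -0.006 0.0079
0.06 20 h [0.0063 0.0085 0.0098] t -0.0073 0.0073
0.072 21 h [0.0034 0.0049 0.0069] t -0.0079 0.0079
0.084 22 h [-0.0009  0.001   0.0032] t -0.0068 0.0076
0.096 43 h [-0.0115 -0.0044 -0.002 ] t -0.0133 0.0166
0.108 49 h [-0.0107 -0.0066 -0.0046] t -0.0218 0.0235
0.12 26 h [-0.0135 -0.0097 -0.0073] t -0.0244 0.0232
0.132 73 h [-0.0219 -0.0153 -0.0121] t -0.0217 0.0221
0.144 17 h [-0.0193 -0.0157 -0.0127] t -0.0096 0.0103
top 480 0.13826143256083434
0.036 40 h [0.0101 0.0129 0.0158] t -0.0073 0.0094
0.048 40 h [0.0068 0.0103 0.0116] t -0.0061 0.0094
0.06 39 h [0.0044 0.0074 0.0088] t -0.0063 0.0097
0.072 39 h [-0.0003  0.0034  0.0051] t -0.0061 0.0097
0.084 40 h [-0.0014 -0.0001  0.0018] t -0.0072 0.0095
0.096 69 h [-0.0072 -0.0042 -0.0022] t -0.0172 0.022
0.108 54 h [-0.0135 -0.0067 -0.0045] t -0.0224 0.0255
0.12 54 h [-0.018  -0.0108 -0.0089] t -0.0232 0.0256
0.132 69 h [-0.0155 -0.0139 -0.012 ] t -0.0185 0.0214
```

View pics/s2.png

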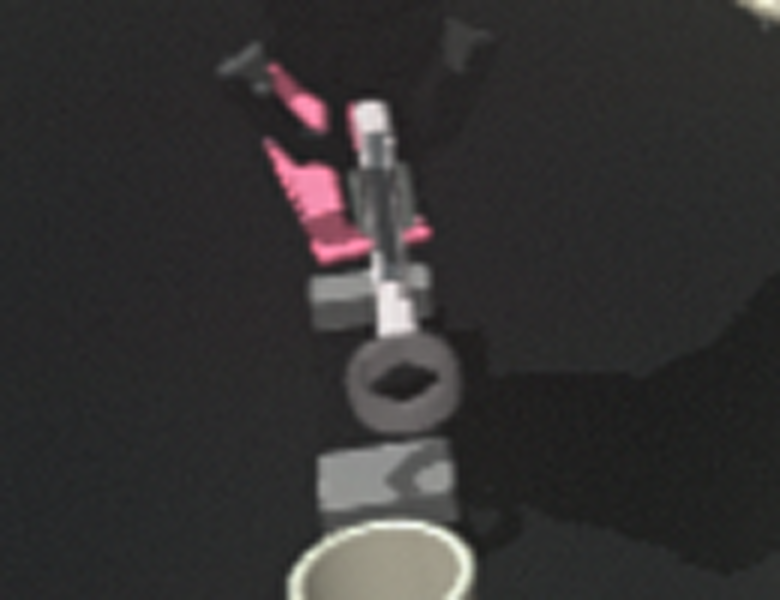

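The spanner has pivoted about 15° ring-down in the grip, but its heading is right. I'll lower it with a light grip so the ring lands on its pad first and the spanner levels itself.

Call:
arm_command:
  increments:
    - [[0, -0.5, -0.2, 0.004], [0, -0.5, -0.4, 0.004], [0, -0.4, -0.5, 0], [0, -0.2, -0.6, 0], [0, 0, -0.5, 0], [0, 0, -0.2, 0], [0, 0, 0, 0], [0, 0, 0, 0]]

```text
t: 31.35
tcp_pos: [0.4418, -0.3134, 0.0617]
tcp_rot: [-0.006, -0.059, 0.998, 0.006]
force: [0.1, -0.5, -3.0]
gripper_width: 0.0135
```

```bash
python3 -c "
from h import *
st()"
```

```text
t 31.35 tcp [ 0.4418 -0.3134  0.0617] yawx -173.27 tilt [-0.012  0.011] F [ 0.1 -0.5 -3. ] M [-0.03  0.15  0.03] w 0.0135 q [-0.62  0.09 -0.15  1.35  0.   -0.74]
```

Call:
arm_command:
  increments:
    - [[0, 0, -0.3, 0], [0, 0, -0.3, 0], [0, 0, -0.3, 0], [0, 0, -0.3, 0], [0, 0, 0, 0]]
  newtons: 50

```text
t: 31.85
tcp_pos: [0.4427, -0.3138, 0.0504]
tcp_rot: [-0.005, -0.059, 0.998, 0.005]
force: [-1.5, 1.0, 2.7]
gripper_width: 0.0137
```

```bash
python3 -c "
from h import *
st()"
```

```text
t 31.85 tcp [ 0.4427 -0.3138  0.0504] yawx -173.26 tilt [-0.01  0.01] F [-1.5  1.   2.7] M [ 0.2  -0.37  0.09] w 0.0137 q [-0.62  0.09 -0.17  1.32  0.   -0.74]
```

Call:
arm_command:
  increments:
    - [[-0.08, 0, -0.3, 0], [0, 0, -0.3, 0], [0, 0, -0.3, 0], [0, 0, -0.3, 0], [0, 0, -0.3, 0], [0, 0, 0, 0]]
  newtons: 25

```text
t: 32.45
tcp_pos: [0.4442, -0.3153, 0.0395]
tcp_rot: [-0.0, -0.059, 0.998, 0.003]
force: [-2.0, 1.8, 3.5]
gripper_width: 0.0139
```

```bash
python3 -c "
from h import *
st()"
```

```text
t 32.45 tcp [ 0.4442 -0.3153  0.0395] yawx -173.26 tilt [-0.001  0.006] F [-2.   1.8  3.5] M [ 0.43 -0.35  0.26] w 0.0139 q [-0.62  0.09 -0.19  1.29  0.   -0.74]
```

Call:
arm_command:
  increments:
    - [[-0.1, 0.05, -0.3, 0], [-0.1, 0.05, -0.3, 0], [-0.1, 0.05, -0.3, 0], [-0.05, 0, -0.3, 0], [-0.05, 0, -0.3, 0], [0, 0, -0.3, 0], [0, 0, 0, 0]]

```text
t: 33.15
tcp_pos: [0.4417, -0.3157, 0.0237]
tcp_rot: [0.002, -0.058, 0.998, 0.001]
force: [-2.9, -0.7, 7.0]
gripper_width: 0.0138
```

```bash
python3 -c "
from h import *
st()"
```

```text
t 33.15 tcp [ 0.4417 -0.3157  0.0237] yawx -173.33 tilt [0.005 0.001] F [-2.9 -0.7  7. ] M [ 0.14 -0.67  0.03] w 0.0138 q [-0.62  0.09 -0.23  1.25  0.   -0.74]
```

Call:
arm_command:
  increments:
    - [[-0.03, 0.1, -0.3, 0], [0, 0.1, -0.3, 0], [0, 0, -0.2, 0], [0, 0, -0.1, 0], [0, 0, 0, 0]]
  newtons: 20

```text
t: 33.65
tcp_pos: [0.441, -0.3147, 0.0152]
tcp_rot: [0.002, -0.057, 0.998, -0.001]
force: [-2.4, -0.4, 5.3]
gripper_width: 0.0138
```

```bash
python3 -c "
from h import *
st()
c=read_camera('scene'); q=spanner(c,.03,.06); print(q[:,2].max(), np.polyfit(q[:,0],q[:,2],1))"
```

```text
t 33.65 tcp [ 0.441  -0.3147  0.0152] yawx -173.45 tilt [ 0.005 -0.001] F [-2.4 -0.4  5.3] M [ 0.03 -0.24 -0.03] w 0.0138 q [-0.62  0.09 -0.24  1.24  0.   -0.74]
0.05994808281670472 [-0.03812147  0.05925808]
```

Call:
arm_command:
  increments:
    - [[0, 0.05, -0.1, 0], [0, 0, 0, 0], [0, 0, 0, 0]]

```text
t: 34.0
tcp_pos: [0.4411, -0.3149, 0.0153]
tcp_rot: [0.003, -0.057, 0.998, -0.001]
force: [-2.2, 0.0, 3.5]
gripper_width: 0.0136
```

Call:
arm_command:
  increments:
    - [[0, 0, 0, 0], [0, 0, 0, 0], [0, 0, 0, 0], [0, 0, 0, 0]]
  grip: 4

```text
t: 34.4
tcp_pos: [0.4404, -0.3139, 0.0132]
tcp_rot: [0.001, -0.057, 0.998, -0.0]
force: [-0.1, -0.1, -0.4]
gripper_width: 0.0398
```

Call:
arm_command:
  increments:
    - [[0, 0, 0.5, 0], [0, 0, 1, 0], [0, 0, 1.5, 0], [0, 0, 2, 0], [0, 0, 2, 0], [0, 0, 2, 0], [0, 0, 2, 0], [0, 0, 2, 0], [-1, 0, 2, 0], [-1, 0, 2, 0], [0, 0, 0, 0]]

```text
t: 35.5
tcp_pos: [0.4192, -0.3131, 0.1975]
tcp_rot: [0.003, -0.058, 0.998, -0.002]
force: [-0.8, -0.8, -0.2]
gripper_width: 0.04
```

```bash
python3 - <<'E'
from h import *
st()
c=read_camera("wrist"); q=spanner(c,.034,.048); print("z",np.median(q[:,2]),"slope",np.linalg.lstsq(np.c_[q[:,:2],np.ones(len(q))],q[:,2],rcond=None)[0])
x0=q[:,0].min();h=q[(q[:,0]<x0+.15)&(q[:,0]>x0+.01)]
l=cv2.fitLine(h[:,:2].astype(np.float32),cv2.DIST_L2,0,.001,.001).ravel(); d=l[:2]*np.sign(l[0]); p0=l[2:]
s=(q[:,:2]-p0)@d;print("yaw",np.degrees(np.arctan2(d[1],d[0])),np.ptp(s))
for off in (s.max()-.0245,s.min()+.180): print("ring",p0+d*off)
c=read_camera("top"); cv2.imwrite("pics/t2.png",cv2.resize(c["image"][70:260,200:430],None,fx=3.4,fy=3.1,interpolation=cv2.INTER_CUBIC))
E
```

```text
t 35.5 tcp [ 0.4192 -0.3131  0.1975] yawx -173.38 tilt [ 0.006 -0.003] F [-0.8 -0.8 -0.2] M [ 0.02 -0.05  0.02] w 0.04 q [-0.64  0.01  0.03  1.58  0.   -0.76]
z 0.03897535169154287 slope [-0.00323108 -0.00064     0.04025007]
yaw 6.7634277 0.2048627583024759
ring [ 0.56018201 -0.30130759]
ring [ 0.55982177 -0.30135031]
```

View pics/t2.png

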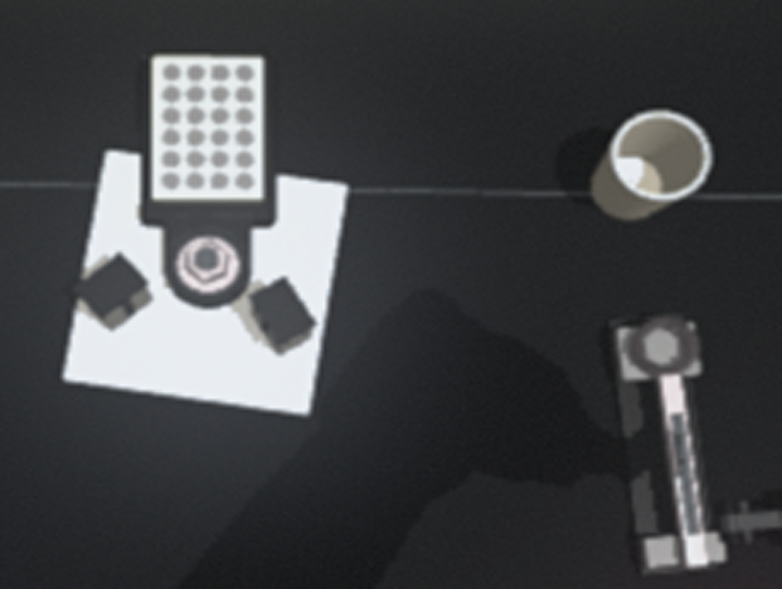

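The spanner lies flat, yaw 6.8°, with the ring about 4 mm from the pad's middle. The carrier, posts and beaker sit at the same pixels as in the first crop, so I'm handing in.

```bash
python3 -c "
from h import *
finish_job(); st()"
```

```text
the job is handed in; nothing more can be done
the job is handed in; nothing more can be done
```

I tightened the nut until it came up firm, put the spanner back flat on its rest, and handed the job in at 35.5 s; no verdict was reported.

- **Tightening:** it took two clockwise swings between the posts, about 60° and then 40°, with one lift and reseat. Turning took about 0.3–0.6 N m. At about 90° of nut turn (estimated, since the ring has 4° of play) the torque rose to about 1.05 N m and held. I stopped there, well under the 1.7 N m that drags the carrier.
- **Last checks:**
  - In the last top view, the carrier, posts and beaker showed no movement against the first crop. The tube stand and plate box were outside that crop, but the arm never worked near them.
  - The spanner is flat (slope about 0.003) at a yaw of 6.8°, against 6.7° at the start.
- **Deviations:**
  - The spanner was found pitched about 15° ring-down in the grip after it came off the nut, so I levelled it by resting the ring on its pad while lowering.
  - The ring now lies about 5 mm farther along +x than it started, roughly 4 mm from the pad's middle and within the 6 mm it started within.
  - I did not re-measure the nut's final angle by camera. Firmness rests on the felt torque alone.

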